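# Hang the waxed wagon wheels and axle yokes up to dry

### The job

The freshly waxed wheels and axle yokes of a wooden hand wagon have to go up on the drying stand. First clamp the stand to the bench: turn the knurled brass nut on its front foot clockwise until it stops tight, before anything is hung on it. Then hang every wheel by its rim on a J-hook, one wheel to a hook, and drape every axle yoke over the round wooden bar, a leg to either side of it, stub up, so that all hang freely and still; leave the other things on the bench where they are.

Things in the scene. Friction and masses are not known exactly. Their poses are not given: they have to be found in the camera images.
- hold_nut (a joint): turn in rad of the round knurled brass nut (43 mm diameter, 32 mm tall) on the upright stud of the drying stand's front foot. It grows as the nut turns clockwise seen from above; 6.0 is the stop, where the nut is tight on its washer; it starts at 1.6 to 3.2. Turning takes about 0.1 N m; it stays where it is left and sinks 3 mm a turn.
- nut_grip (a point): the middle of that nut's knurled side, on its vertical axis, 18 mm above the nut's underside and about 44 mm above the bench. The stud's end stands up to 37 mm above this point. The foot's board is 22 mm thick.
- bar_mid (a point): middle of the axis of the stand's round wooden bar (24 mm diameter, 225 mm above the bench), which runs along this point's y; 112 mm free to either side, a bracket and an upright (top 67 mm above the bar's axis) at the +y end, a 38 mm end button at the -y end. x points to the back of the stand, z up. Three yokes fit side by side, 70 mm apart.
- stand: drying stand, fixed: base board 22 mm thick, front foot with the nut, two uprights 292 mm tall, at their top a board 56 mm high that carries three J-hooks in a row, at the right the bar. Origin on the bench under it; x to its back, y to its left, z up.
- rack: notched wooden rack, fixed, that the wheels stand in; origin on the bench under its middle. Two rails along y, 58 mm tall, 80 mm apart, with notches 24 mm wide; three wheel places at y = -88, 0 and +88 mm.
- hook1_seat (a point): J-hook 1 of 3 (+y to -y, 155 mm apart), of 8 mm round steel: middle of the top of its seat, a level stretch 24 mm long, 247 mm above the bench, where the inside of the rim rests. x points along the hook to the back, z up. Its front turns up: the tip is 30 mm in front of this point (-x), its top 18 mm above it. The board's face is 51 mm behind, the hook's root 12 mm higher.
- hook2_seat (a point): J-hook 2 of 3 (+y to -y, 155 mm apart), of 8 mm round steel: middle of the top of its seat, a level stretch 24 mm long, 247 mm above the bench, where the inside of the rim rests. x points along the hook to the back, z up. Its front turns up: the tip is 30 mm in front of this point (-x), its top 18 mm above it. The board's face is 51 mm behind, the hook's root 12 mm higher.
- hook3_seat (a point): J-hook 3 of 3 (+y to -y, 155 mm apart), of 8 mm round steel: middle of the top of its seat, a level stretch 24 mm long, 247 mm above the bench, where the inside of the rim rests. x points along the hook to the back, z up. Its front turns up: the tip is 30 mm in front of this point (-x), its top 18 mm above it. The board's face is 51 mm behind, the hook's root 12 mm higher.
- wheel1_center (a point): wooden wagon wheel, centre of its hub; may be absent. y = axle. 140 mm diameter; rim 20 mm thick along the axle, 15 mm deep (inside radius 55 mm); hub 25 mm diameter, 34 mm long; four spokes 13 mm wide, 11 mm thick, 45 degrees off its x and z, so it is open under the rim's top. 0.13 to 0.21 kg. Stands upright in the rack, centre at 93 mm; hung, its centre is 56 mm below the seat.
- wheel2_center (a point): wooden wagon wheel, centre of its hub; may be absent. y = axle. 140 mm diameter; rim 20 mm thick along the axle, 15 mm deep (inside radius 55 mm); hub 25 mm diameter, 34 mm long; four spokes 13 mm wide, 11 mm thick, 45 degrees off its x and z, so it is open under the rim's top. 0.13 to 0.21 kg. Stands upright in the rack, centre at 93 mm; hung, its centre is 56 mm below the seat.
- wheel3_center (a point): wooden wagon wheel, centre of its hub; may be absent. y = axle. 140 mm diameter; rim 20 mm thick along the axle, 15 mm deep (inside radius 55 mm); hub 25 mm diameter, 34 mm long; four spokes 13 mm wide, 11 mm thick, 45 degrees off its x and z, so it is open under the rim's top. 0.13 to 0.21 kg. Stands upright in the rack, centre at 93 mm; hung, its centre is 56 mm below the seat.
- yoke1_stub (a point): wooden axle yoke, centre of the round upright stub on its crown (30 mm diameter, 30 mm tall); may be absent. An upside-down U with steel-shod feet, open along its y: 72 mm along x, 56 mm along y; legs 18 mm thick with a gap of 36 mm between them, crown 14 mm thick, its underside 52 mm above the feet. Stands on its feet, this point at 81 mm; over the bar it is 41 mm above the bar's axis. 0.19 to 0.31 kg.
- yoke2_stub (a point): wooden axle yoke, centre of the round upright stub on its crown (30 mm diameter, 30 mm tall); may be absent. An upside-down U with steel-shod feet, open along its y: 72 mm along x, 56 mm along y; legs 18 mm thick with a gap of 36 mm between them, crown 14 mm thick, its underside 52 mm above the feet. Stands on its feet, this point at 81 mm; over the bar it is 41 mm above the bar's axis. 0.19 to 0.31 kg.
- yoke3_stub (a point): wooden axle yoke, centre of the round upright stub on its crown (30 mm diameter, 30 mm tall); may be absent. An upside-down U with steel-shod feet, open along its y: 72 mm along x, 56 mm along y; legs 18 mm thick with a gap of 36 mm between them, crown 14 mm thick, its underside 52 mm above the feet. Stands on its feet, this point at 81 mm; over the bar it is 41 mm above the bar's axis. 0.19 to 0.31 kg.
- sanding_block: bystander: cork sanding block, 64 x 112 x 31 mm; origin at the centre of its underside. To be left where it is.
- tape_measure: bystander: yellow tape measure, 41 x 81 x 64 mm; origin at the centre of its underside. To be left where it is.
- marker: bystander: marker pen, 128 mm long; origin at the centre of its underside. To be left where it is.
There are look-alikes about, which are no part of the job. What is shaped like the part that bears yoke1_stub but blue is not meant.

How it is judged:
By the outcome, as a careful person would: the job done as asked, in the order asked, and still so for the second after the job is handed in, with the robot touching nothing.
Of wheel1, wheel2, wheel3 only 2 to 3 are there at a start; the rules pass over those that are not, and their reading is None.
Of yoke1, yoke2, yoke3 only 2 to 3 are there at a start; the rules pass over those that are not, and their reading is None.
At some moment in a run one of yoke1, yoke2, yoke3 may be knocked a few centimetres aside while the robot is not near it.
It also fails if it takes over 210 s, if anything falls off the work surface, if the arm or the gripper's body presses on something with over 40 N, if the wrist force passes 120 N, or if a joint passes its speed limit or range.

### The arm

A 6-joint arm with a two-finger parallel gripper is mounted at the origin on a cart in front of the work surface, level with it; the furniture and walls round the work are solid. World frame = base frame: x ahead of the robot, y to its left, z up, the work surface at z = 0. Lengths are in m, angles in rad, forces in N, time in s.
With the tool pointing down it reaches from about 0.275 to 0.85 m from the base axis. Payload 5.2 kg.
Tool frame: the origin (TCP) lies at the very end of the fingers, on their centre line; the grasp point (between the pads) lies 19 mm behind it; z points along the fingers, y is the line along which they close (so a half turn about z gives the same grasp; the last joint's range is limited). The gripper opens to 85 mm and grips with 20 to 120 N. Pads are 22 mm wide; open, the fingers measure 114 mm over their backs; the gripper's body (76 mm by 85 mm) begins 54 mm behind the grasp point. The pads swing forward as they close: fully open they stand 13 mm farther back than shut.
Start: joints at [-1.517, 0.259, 1.535, -0, 1.348, -0.203], TCP at [0.14, -0.532, 0.231] pointing down, gripper open.
Joint ranges: [-3.14, 3.14], [-0.91, 2.08], [0.19, 2.58], [-1.22, 4.36], [0.22, 2.71], [-3.12, 3.12]. Speed limits (rad/s): [2.57, 2.57, 3.14, 3.14, 3.14, 3.14].

### API

Orientations are given as a 3x3 rotation matrix whose columns are the frame's x, y, z axes.
In Python, from station import arm, viewer, order gives the robot as it stands.
- The arm moves only by the tool move_arm, never from a script. Its argument "moves" is a list of rows, each a list of 5 numbers: the gripper command: -1 is shut, 1 is fully open, values between are in proportion, then the shift along the tool's x, y, z in mm, then the turn about the tool's z in degrees. In form: [[hand, tx, ty, tz, twist], ...]. A call has 1 to 12 rows; each row is the pose to reach, as a shift and turn from the pose commanded when the call began, along the tool's axes at that moment; what a row does not reach only later rows make up. A row lasts 1/12 s, in which the tool goes at most 41.7 mm and 7.16 degrees, less where a joint would pass 70% of its speed; a pose out of reach is approached as far as the arm can. A call with a gripper value outside its range is refused whole. The fingers move at their own pace and stop on an object; "force" is the grip in N (left out, the last holds). Time passes only in rows, so rows that repeat a pose let the fingers close. It gives the time, the measured TCP pose, the force, the opening and the grip force at its end, in the units of the state.
- arm.read_state(): the state, without advancing time (a new reading comes with each control period).
- viewer.get_image(name): name is "scene" or "side" or "wrist"; returns a dict with "pixels" (420x560x3 uint8, red, green, blue), "intrinsics" (3x3 intrinsics, pixels), "distortion" ([k1, k2, p1, p2, k3] as OpenCV has them; the pictures are not rectified), "view" (4x4, takes a point from world to camera coordinates). Camera axes: x right, y down, z forward; pixel columns grow to the right and rows downward; lengths in m; the calibration is good to about 2 mm. A picture is of the moment at which its call begins. There is no depth.
- order.job_done(): hands the job in; it is judged then, once.
The state is a dict: "time_s": time; "q": joint angles; "dq": joint speeds; "joint_torque": joint torques, N m; "tool_pos": TCP position; "tool_rot": TCP orientation; "ft_force": force on the tool from outside, world axes, zero at the start; "ft_torque": the same for the moment, N m; "gripper_width": finger opening in m; "finger_force": force on a finger pad.
Only numpy, scipy, OpenCV 4.12 (cv2) and the standard library are available. Lean on these libraries where they do the work, as an engineer would, in place of code of your own. Each camera call takes 0.05 s, during which the arm holds its last target. There are 200 camera calls.

## Working session

There is one attempt and no reset: what is moved stays moved. The work goes in short steps, Python scripts to look and compute and a tool call to move; the robot and the scene stay as the last step left them, time stands still between calls to the robot, and variables do not carry over. Pictures are saved under pics/ and viewed, at most 14 in all, crops included, and the job is handed in when it is done.

Besides the shell and the picture viewer there is one more tool, called after "Call:" as name(argument=value, ...), one argument or row to a line, values as JSON. move_arm: Moves the arm, as the interface text tells. Its arguments: {"type":"object","properties":{"moves":{"type":"array","items":{"type":"array","items":{"type":"number"}}},"force":{"type":"number"}},"required":["moves"]}

```bash
ls; mkdir -p pics; cat > h.py <<'E'
import numpy as np, cv2
from station import arm, viewer, order
def grab(n,f=None):
    d=viewer.get_image(n)
    if f: cv2.imwrite('pics/'+f,d['pixels'][:,:,::-1])
    return d
def ray(d,u,v):
    K=np.array(d['intrinsics']);D=np.array(d['distortion']);V=np.array(d['view'])
    p=cv2.undistortPoints(np.array([[[float(u),float(v)]]]),K,D)[0,0]
    R=V[:3,:3];o=-R.T@V[:3,3];r=R.T@np.array([p[0],p[1],1]);return o,r/np.linalg.norm(r)
def onz(d,u,v,z):
    o,r=ray(d,u,v);return o+r*(z-o[2])/r[2]
def proj(d,P):
    V=np.array(d['view']);p,_=cv2.projectPoints(np.array(P,float).reshape(-1,3),cv2.Rodrigues(V[:3,:3])[0],V[:3,3],np.array(d['intrinsics']),np.array(d['distortion']));return p[:,0]
def tri(a,b):
    A=np.zeros((3,3));B=np.zeros(3)
    for o,r in (a,b):
        M=np.eye(3)-np.outer(r,r);A+=M;B+=M@o
    return np.linalg.solve(A,B)
E
python3 - <<'E'
from h import *
np.set_printoptions(precision=3,suppress=True)
for n in ('scene','side','wrist'):
    d=grab(n,n+'0.png');V=np.array(d['view']);print(n,-V[:3,:3].T@V[:3,3],V[2,:3])
s=arm.read_state();print(s['tool_pos'],s['tool_rot'],s['time_s'],s['gripper_width'])
E
```

```text
pics
scene [-0.329  1.197  1.015] [ 0.484 -0.729 -0.483]
side [ 0.424 -1.394  0.995] [ 0.055  0.848 -0.527]
wrist [ 0.221 -0.51   0.373] [-0.314 -0.082 -0.946]
[ 0.14  -0.532  0.231] [[ 0.967  0.254 -0.   ]
 [ 0.254 -0.967  0.001]
 [ 0.    -0.001 -1.   ]] 0.15 0.0854881275955147
```

View pics/scene0.png

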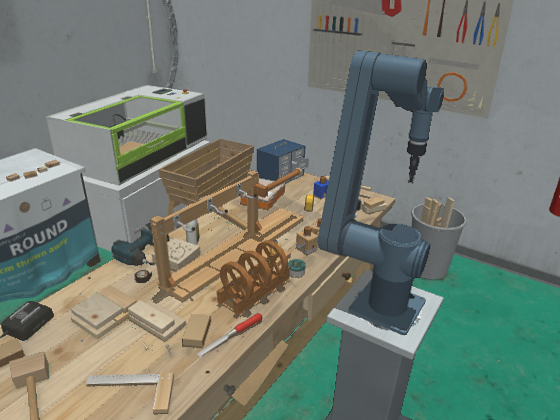

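View pics/side0.png

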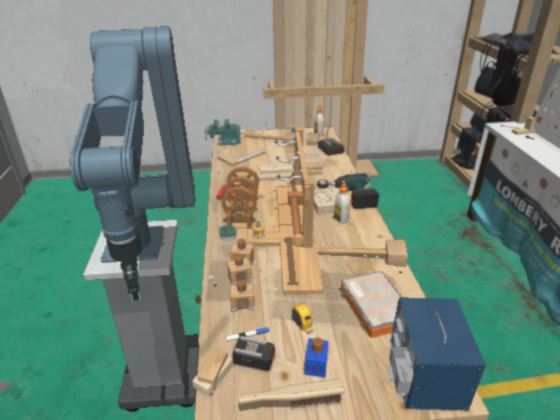

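Scene: stand with two uprights at about (160,250) and (253,205), three wheels in the rack at (235..275,270). Side: wheels at (240,195), three yokes in a row at (240,250–300), blue look-alike at (317,355), tape at (302,317). I'll enlarge crops of both.

```bash
python3 - <<'E'
import cv2
a=cv2.imread('pics/side0.png')[130:340,195:355];cv2.imwrite('pics/sc.png',cv2.resize(a,None,fx=2.85,fy=2.85,interpolation=cv2.INTER_CUBIC)[:600])
a=cv2.imread('pics/scene0.png')[160:320,130:340];cv2.imwrite('pics/cc.png',cv2.resize(a,None,fx=3.75,fy=3.75,interpolation=cv2.INTER_CUBIC))
E
```

```text
(no output)
```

View pics/sc.png

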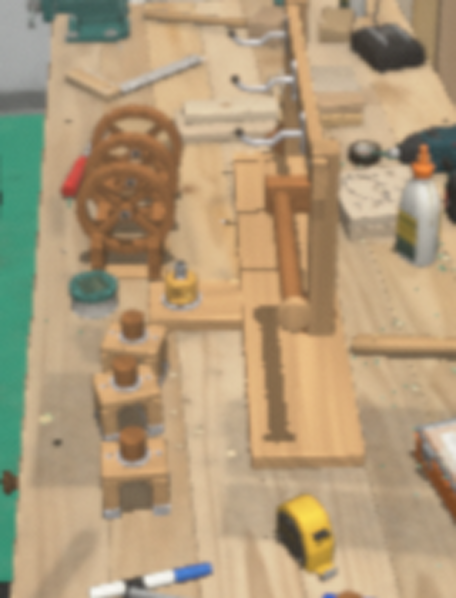

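View pics/cc.png

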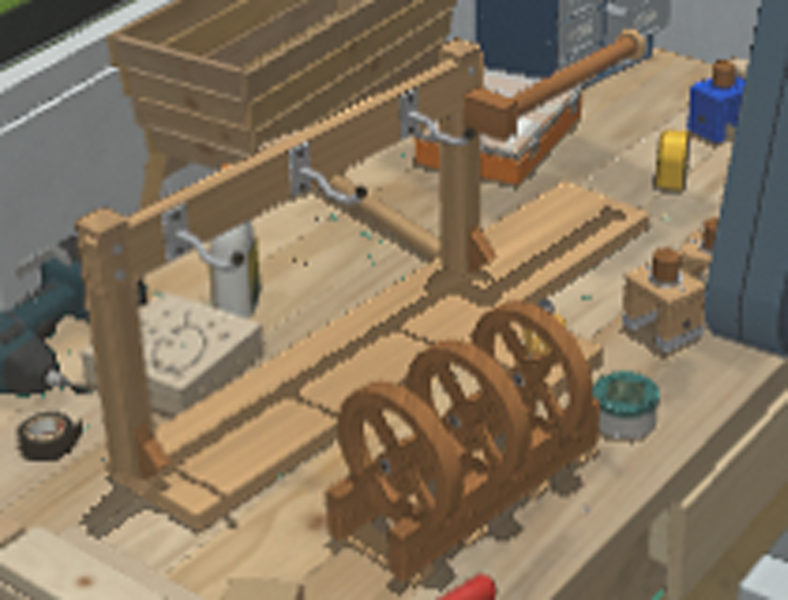

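```bash
python3 - <<'E'
from h import *
np.set_printoptions(precision=3,suppress=True)
S=viewer.get_image('side');C=viewer.get_image('scene')
s=lambda u,v:(195+(u+.5)/2.85-.5,130+(v+.5)/2.85-.5)
c=lambda u,v:(130+(u+.5)/3.75-.5,160+(v+.5)/3.75-.5)
for n,u,v in (('y',132,323),('y',125,372),('y',133,443)): print('stub',onz(S,*s(u,v),.081))
for n,a,b in (('h1',(234,37),(238,258)),('h2',(236,80),(361,192)),('h3',(240,135),(468,132)),('button',(295,312),(632,42))):
    A=ray(S,*s(*a));B=ray(C,*c(*b));P=tri(A,B);print(n,P, proj(S,P)-s(*a),onz(S,*s(*a),P[2] if n=='button' else .263),onz(C,*c(*b),.263 if n!='button' else .225))
print('nut',onz(S,*s(181,287),.046),onz(S,*s(181,265),.081))
for u,v in ((385,465),(453,420),(519,378)): print('hub+17',onz(C,*c(u,v),.093))
print('near hub',onz(S,*s(126,210),.093))
print('stand base corners',[onz(S,*s(*p),.022) for p in ((252,458),(364,457),(235,163))])
print('rack feet',[onz(S,*s(*p),.0) for p in ((98,266),(160,278))])
E
```

```text
stub [ 0.411 -0.146  0.081]
stub [ 0.4   -0.241  0.081]
stub [ 0.405 -0.364  0.081]
h1 [0.583 0.305 0.257] [[ 0.164 -0.166]] [0.581 0.289 0.263] [0.576 0.312 0.263]
h2 [0.57  0.154 0.259] [[ 0.058 -0.055]] [0.569 0.144 0.263] [0.566 0.159 0.263]
h3 [ 0.561 -0.003  0.258] [[ 0.412 -0.356]] [ 0.558 -0.015  0.263] [0.558 0.003 0.263]
button [ 0.582 -0.348  0.229] [[-0.016  0.012]] [ 0.582 -0.348  0.229] [ 0.586 -0.356  0.225]
nut [ 0.477 -0.025  0.046] [ 0.478 -0.025  0.081]
hub+17 [0.434 0.296 0.093]
hub+17 [0.425 0.209 0.093]
hub+17 [0.414 0.12  0.093]
near hub [0.41  0.103 0.093]
stand base corners [array([ 0.537, -0.337,  0.022]), array([ 0.663, -0.348,  0.022]), array([0.585, 0.345, 0.022])]
rack feet [array([ 0.365,  0.107, -0.   ]), array([0.452, 0.067, 0.   ])]
```

Side crop: yoke stubs at (132,323), (125,372), (133,443), the nut at (181,287), hook tips at (234,37), (236,80), (240,135). Scene crop: hubs at (385,465), (453,420), (519,378). So there are three wheels and three yokes, and the heights agree. Now to hover over the nut, with the wrist turned back first.

```bash
cat >> h.py <<'E'
def to(x,y,z,yaw=None,s=None):
    "tool shift (mm) and twist (deg) to reach world point; yaw = world angle of tool x, deg"
    s=s or arm.read_state();R=np.array(s['tool_rot']);d=R.T@(np.array([x,y,z])-s['tool_pos'])*1000
    y0=np.degrees(np.arctan2(R[1,0],R[0,0]));t=0 if yaw is None else -((yaw-y0+180)%360-180)
    print('shift',d.round(1),'twist',round(t,1),'| yaw now',round(y0,1),'q6',round(s['q'][5],3),'pos',np.round(s['tool_pos'],4),'t',round(s['time_s'],1),'w',round(s['gripper_width'],4))
E
python3 -c "
from h import *
to(.46,-.03,.25)"
```

```text
shift [ 437.2 -403.9  -18.7] twist 0 | yaw now 14.7 q6 -0.203 pos [ 0.1397 -0.5317  0.2309] t 0.2 w 0.0854
```

Call:
move_arm(
  moves=[
    [1,440,-400,-20,-7],
    [1,440,-400,-20,-14],
    [1,440,-400,-20,-21],
    [1,440,-400,-20,-28],
    [1,440,-400,-20,-35],
    [1,440,-400,-20,-42],
    [1,440,-400,-20,-49],
    [1,440,-400,-20,-56],
    [1,440,-400,-20,-63],
    [1,440,-400,-20,-70],
    [1,440,-400,-20,-77],
    [1,440,-400,-20,-84],
  ],
  force=50,
)

```text
time_s: 1.25
tool_pos: [0.4126, -0.1109, 0.2485]
tool_rot: [[-0.157, 0.988, 0.001], [0.988, 0.157, -0.0], [-0.001, 0.001, -1.0]]
ft_force: [0.3, -0.8, -0.1]
gripper_width: 0.0852
finger_force: 0.0
```

```bash
python3 -c "
from h import *
to(.46,-.03,.25)"
```

```text
shift [72.5 59.6 -1.5] twist 0 | yaw now 99.0 q6 -0.683 pos [ 0.4126 -0.1109  0.2485] t 1.2 w 0.0852
```

Call:
move_arm(
  moves=[
    [1,72,60,0,-7],
    [1,72,60,0,-14],
    [1,72,60,0,-21],
    [1,72,60,0,-28],
    [1,72,60,0,-35],
    [1,72,60,0,-42],
    [1,72,60,0,-49],
    [1,72,60,0,-56],
    [1,72,60,0,-63],
    [1,72,60,0,-70],
    [1,72,60,0,-76],
    [1,72,60,0,-81],
  ],
)

```text
time_s: 2.25
tool_pos: [0.4603, -0.0327, 0.2481]
tool_rot: [[-1.0, -0.0, -0.0], [-0.0, 1.0, 0.0], [0.0, 0.0, -1.0]]
ft_force: [0.1, 0.1, 0.1]
gripper_width: 0.0855
finger_force: 0.0
```

```bash
python3 - <<'E'
from h import *
np.set_printoptions(precision=1,suppress=True)
to(.477,-.025,.25)
d=grab('wrist','w1.png');print(proj(d,[[.477,-.025,.046],[.477,-.025,.081]]))
E
```

```text
shift [-16.7   7.6  -1.9] twist 0 | yaw now -180.0 q6 -1.884 pos [ 0.5 -0.   0.2] t 2.2 w 0.0855
[[289.8 195.2]
 [290.4 204.7]]
```

View pics/w1.png

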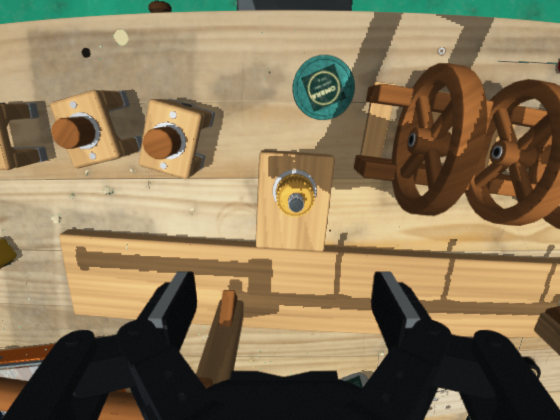

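Wrist view: nut at (295,198), stud top (296,203), yoke stubs at (162,142) and (73,133), two rims upper right.

```bash
python3 - <<'E'
from h import *
np.set_printoptions(precision=4,suppress=True)
d=grab('wrist')
im=d['pixels'];h=cv2.cvtColor(im,cv2.COLOR_RGB2HSV)
m=((h[...,0]>16)&(h[...,0]<28)&(h[...,1]>170)).astype(np.uint8);m[:150]=0;m[240:]=0;m[:,:250]=0;m[:,340:]=0
ys,xs=np.nonzero(m);print(len(xs),xs.min(),xs.max(),ys.min(),ys.max())
print(onz(d,(xs.min()+xs.max())/2,(ys.min()+ys.max())/2,.05),onz(d,296,203,.079),onz(d,295,197,.058))
p=onz(d,295.5,201,.072);to(p[0],p[1],.030)
E
```

```text
344 278 312 175 214
[ 0.4749 -0.0191  0.05  ] [ 0.4757 -0.019   0.079 ] [ 0.4755 -0.0194  0.058 ]
shift [-15.4  13.4 218. ] twist 0 | yaw now 179.8 q6 -1.88 pos [ 0.4603 -0.0326  0.248 ] t 2.4 w 0.0855
```

Call:
move_arm(
  moves=[
    [1,-15.5,13,40,0],
    [1,-15.5,13,80,0],
    [1,-15.5,13,120,0],
    [1,-15.5,13,160,0],
    [1,-15.5,13,190,0],
    [1,-15.5,13,210,0],
    [1,-15.5,13,218,0],
    [-1,-15.5,13,218,0],
    [-1,-15.5,13,218,0],
    [-1,-15.5,13,218,0],
    [-1,-15.5,13,218,0],
    [-1,-15.5,13,218,0],
  ],
  force=50,
)

```text
time_s: 3.35
tool_pos: [0.4774, -0.0199, 0.032]
tool_rot: [[-1.0, 0.005, 0.004], [0.005, 1.0, -0.001], [-0.004, -0.001, -1.0]]
ft_force: [0.0, 1.9, 4.8]
gripper_width: 0.0415
finger_force: 49.8
```

Call:
move_arm(
  moves=[
    [-1,0,0,0,7],
    [-1,0,0,0,14],
    [-1,0,0,0,21],
    [-1,0,0,0,28],
    [-1,0,0,0,35],
    [-1,0,0,0,42],
    [-1,0,0,0,49],
    [-1,0,0,0.5,56],
    [-1,0,0,0.5,63],
    [-1,0,0,0.5,70],
    [-1,0,0,0.5,77],
    [-1,0,0,0.5,84],
  ],
)

```text
time_s: 4.35
tool_pos: [0.4776, -0.0195, 0.0314]
tool_rot: [[-0.093, 0.996, 0.004], [0.996, 0.093, -0.0], [-0.001, 0.004, -1.0]]
ft_force: [1.6, 3.5, 1.6]
gripper_width: 0.0416
finger_force: 50.5
```

```bash
python3 -c "
from h import *
to(.4755,-.0193,.030);s=arm.read_state();print(s['ft_force'],s['ft_torque'],s['q'])"
```

```text
shift [ 0.4 -2.1  1.4] twist 0 | yaw now 95.3 q6 -0.37 pos [ 0.4776 -0.0195  0.0314] t 4.3 w 0.0416
[1.60328226 3.47878026 1.57443258] [ 0.59311275 -0.21021743  0.12245961] [-2.75452782e-01  3.69380331e-01  1.95166010e+00  1.38478285e-03
  8.16361020e-01 -3.69722249e-01]
```

Call:
move_arm(
  moves=[
    [-1,0,0,0,7],
    [-1,0,0,0,14],
    [-1,0,0,0,21],
    [-1,0,0,0,28],
    [-1,0,0,0,35],
    [-1,0,0,0,42],
    [-1,0,0,0.5,49],
    [-1,0,0,0.5,56],
    [-1,0,0,0.5,63],
    [-1,0,0,0.5,67],
    [-1,0,0,0.5,70],
    [-1,0,0,0.5,70],
  ],
)

```text
time_s: 5.35
tool_pos: [0.4781, -0.0197, 0.0309]
tool_rot: [[0.902, 0.432, 0.005], [0.432, -0.902, -0.0], [0.004, 0.003, -1.0]]
ft_force: [3.5, 3.9, 1.6]
gripper_width: 0.0415
finger_force: 50.9
```

```bash
python3 -c "
from h import *
to(.4755,-.0193,.030);s=arm.read_state();print(s['ft_force'],s['ft_torque'])"
```

```text
shift [-2.2 -1.5  0.8] twist 0 | yaw now 25.6 q6 0.848 pos [ 0.4781 -0.0197  0.0309] t 5.3 w 0.0415
[3.54025754 3.87971795 1.55532215] [ 0.64780533 -0.46047603 -0.08514075]
```

Call:
move_arm(
  moves=[
    [-1,0,0,0,6],
    [-1,0,0,0,12],
    [-1,0,0,0,18],
    [-1,0,0,0,24],
    [-1,0,0,0,30],
    [-1,0,0,0,36],
    [-1,0,0,0,36],
  ],
)

```text
time_s: 5.93
tool_pos: [0.4782, -0.0199, 0.0306]
tool_rot: [[0.984, -0.18, 0.005], [-0.18, -0.984, -0.001], [0.005, 0.0, -1.0]]
ft_force: [4.3, 3.2, 0.6]
gripper_width: 0.0414
finger_force: 50.8
```

```bash
python3 -c "
from h import *
to(.4755,-.0193,.030);s=arm.read_state();print(s['ft_force'],s['ft_torque'],s['joint_torque'][5])"
```

```text
shift [-2.7 -0.1  0.6] twist 0 | yaw now -10.4 q6 1.476 pos [ 0.4782 -0.0199  0.0306] t 5.9 w 0.0414
[4.31933741 3.15381562 0.6012228 ] [ 0.71826865 -0.66227208  1.01545967] 2.5121786445379257
```

Call:
move_arm(
  moves=[
    [-1,0,0,0,5],
    [-1,0,0,0,10],
    [-1,0,0,0,10],
  ],
)

```text
time_s: 6.18
tool_pos: [0.4764, -0.0194, 0.0304]
tool_rot: [[0.938, -0.346, 0.001], [-0.346, -0.938, -0.001], [0.002, -0.0, -1.0]]
ft_force: [-0.8, 4.0, 5.9]
gripper_width: 0.0413
finger_force: 51.3
```

```bash
python3 -c "
from h import *
to(.4755,-.0193,.030);s=arm.read_state();print(s['ft_force'],s['ft_torque'],s['joint_torque'][5])"
```

```text
shift [-0.8  0.2  0.4] twist 0 | yaw now -20.3 q6 1.649 pos [ 0.4764 -0.0194  0.0304] t 6.2 w 0.0413
[-0.78037362  4.00773029  5.87524333] [0.72852872 0.04268658 1.32452116] 2.5264251977205276
```

The nut is tight: torque about z jumped from 0.1 to 1.3 N m and the fingers slipped after about 190° of turning. Release, rise, and hover to look at the wheels.

```bash
python3 -c "
from h import *
to(.36,.19,.30,-6.5)"
```

```text
shift [-181.2 -156.2 -269.8] twist -13.8 | yaw now -20.3 q6 1.649 pos [ 0.4764 -0.0194  0.0304] t 6.2 w 0.0413
```

Call:
move_arm(
  moves=[
    [1,0,0,0,0],
    [1,0,0,0,0],
    [1,0,0,0,0],
    [1,0,0,-40,0],
    [1,0,0,-80,0],
    [1,0,0,-120,-4],
    [1,0,0,-160,-8],
    [1,-25,-25,-195,-12],
    [1,-50,-50,-220,-14],
    [1,-75,-75,-245,-14],
    [1,-100,-100,-270,-14],
    [1,-130,-125,-270,-14],
  ],
)

```text
time_s: 7.18
tool_pos: [0.4026, 0.1357, 0.3017]
tool_rot: [[0.994, -0.111, 0.007], [-0.111, -0.994, -0.0], [0.007, -0.001, -1.0]]
ft_force: [1.6, 0.2, 0.8]
gripper_width: 0.0852
finger_force: 0.0
```

```bash
python3 - <<'E'
from h import *
to(.36,.19,.30,-6.5)
d=grab('wrist','w2.png')
E
```

```text
shift [-48.4 -49.2   1.4] twist 0.1 | yaw now -6.4 q6 1.744 pos [0.4026 0.1357 0.3017] t 7.2 w 0.0852
```

View pics/w2.png

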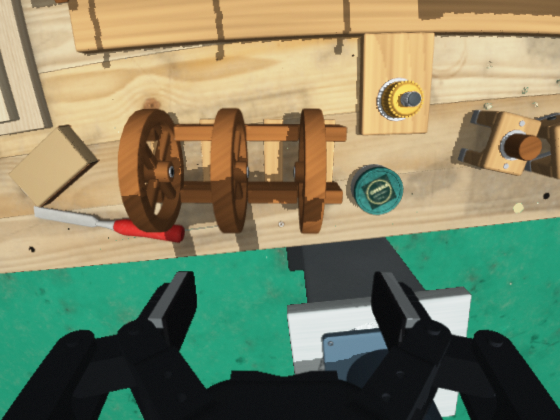

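Wrist view: three wheels with rims at columns 312, 230, 153 and rows 108–233. The jar is at (378,190) and clear. Compute the centres.

```bash
python3 - <<'E'
from h import *
np.set_printoptions(precision=4,suppress=True)
d=grab('wrist')
for n,t,b in (('near',(312,108.5),(313,233)),('mid',(229.5,108),(231,233)),('far',(150,109),(157,232))):
    o,r1=ray(d,*t);_,r2=ray(d,*b);r=r1+r2
    print(n,'centre',o+r*(.093-o[2])/r[2], 'top/bot at .107',onz(d,*t,.107),onz(d,*b,.107))
print('band',onz(d,313.5,170,.163))
# colour profile across near wheel
print(d['pixels'][170,296:332:2].tolist())
print(d['pixels'][170,206:250:2].tolist())
E
```

```text
near centre [0.4045 0.1099 0.093 ] top/bot at .107 [0.4741 0.1062 0.107 ] [0.3352 0.1158 0.107 ]
mid centre [0.4146 0.2036 0.093 ] top/bot at .107 [0.4837 0.191  0.107 ] [0.345  0.2114 0.107 ]
far centre [0.4244 0.2927 0.093 ] top/bot at .107 [0.4926 0.2745 0.107 ] [0.3551 0.2991 0.107 ]
band [0.4214 0.1136 0.163 ]
[[98, 82, 62], [98, 84, 65], [84, 83, 78], [85, 55, 33], [87, 54, 28], [88, 55, 29], [89, 56, 30], [87, 55, 30], [88, 55, 28], [193, 126, 68], [199, 129, 70], [197, 128, 69], [188, 122, 65], [182, 117, 61], [182, 117, 61], [183, 118, 62], [184, 119, 63], [187, 120, 65]]
[[99, 83, 61], [116, 92, 62], [131, 102, 67], [134, 104, 68], [129, 100, 65], [120, 89, 57], [186, 121, 64], [189, 123, 64], [184, 119, 64], [177, 114, 60], [177, 113, 60], [179, 115, 61], [180, 116, 61], [182, 117, 62], [185, 120, 64], [185, 120, 63], [102, 64, 34], [82, 51, 29], [88, 57, 31], [100, 63, 34], [147, 93, 48], [166, 107, 55]]
```

```bash
python3 - <<'E'
from h import *
np.set_printoptions(precision=4,suppress=True)
d=grab('wrist');p=d['pixels'].astype(int)
def runs(row,lo,hi):
    m=(p[row,lo:hi,0]>160)&(p[row,lo:hi,0]-p[row,lo:hi,2]>95);x=np.nonzero(m)[0]+lo
    return [(a[0],a[-1]) for a in np.split(x,np.nonzero(np.diff(x)>1)[0]+1) if len(a)>7]
for row in (150,160,170,180):
    print(row,[(a,b,onz(d,(a+b)/2,row,.163)[:2].round(4),round(np.linalg.norm(onz(d,a-.5,row,.163)-onz(d,b+.5,row,.163)),4)) for a,b in runs(row,100,350)])
E
```

```text
150 [(np.int64(120), np.int64(139), array([0.4588, 0.2743]), np.float64(0.0187)), (np.int64(205), np.int64(233), array([0.4497, 0.193 ]), np.float64(0.026)), (np.int64(268), np.int64(280), array([0.4446, 0.1442]), np.float64(0.0116)), (np.int64(310), np.int64(335), array([0.4402, 0.1012]), np.float64(0.0232))]
160 [(np.int64(120), np.int64(138), array([0.45 , 0.277]), np.float64(0.018)), (np.int64(205), np.int64(233), array([0.4409, 0.1945]), np.float64(0.0263)), (np.int64(267), np.int64(280), array([0.4357, 0.1456]), np.float64(0.0126)), (np.int64(310), np.int64(335), array([0.4313, 0.1018]), np.float64(0.0234))]
170 [(np.int64(120), np.int64(139), array([0.4409, 0.2789]), np.float64(0.0191)), (np.int64(158), np.int64(168), array([0.4374, 0.2474]), np.float64(0.0103)), (np.int64(214), np.int64(233), array([0.4314, 0.1919]), np.float64(0.0183)), (np.int64(268), np.int64(279), array([0.4267, 0.1466]), np.float64(0.0109)), (np.int64(310), np.int64(334), array([0.4222, 0.1028]), np.float64(0.0227))]
180 [(np.int64(121), np.int64(140), array([0.4315, 0.2803]), np.float64(0.0193)), (np.int64(310), np.int64(329), array([0.4132, 0.1057]), np.float64(0.0184))]
```

```bash
python3 - <<'E'
from h import *
np.set_printoptions(precision=4,suppress=True)
to(.41,.1067,.2)
d=grab('wrist');h=cv2.cvtColor(d['pixels'],cv2.COLOR_RGB2HSV)
m=(h[...,1]>145)&(h[...,0]<22)
for c in (308,311,314,317,222,225,228,145,149,153):
    y=np.nonzero(m[95:250,c])[0]+95
    a=max(np.split(y,np.nonzero(np.diff(y)>4)[0]+1),key=len);o,r1=ray(d,c,a[0]-.5);_,r2=ray(d,c,a[-1]+.5);r=r1+r2
    print(c,a[0],a[-1],(o+r*(.093-o[2])/r[2])[:2],[onz(d,c,v,.107)[:2] for v in (a[0]-.5,a[-1]+.5)])
E
```

```text
shift [12.8 29.4 98.9] twist 0 | yaw now -6.0 q6 1.74 pos [0.4002 0.1372 0.2989] t 7.3 w 0.0854
308 106 230 [0.4106 0.1089] [array([0.4796, 0.1045]), array([0.342 , 0.1154])]
311 106 230 [0.4103 0.1055] [array([0.4793, 0.1014]), array([0.3417, 0.112 ])]
314 106 230 [0.4099 0.1022] [array([0.479 , 0.0984]), array([0.3413, 0.1085])]
317 106 230 [0.4096 0.0988] [array([0.4787, 0.0953]), array([0.3409, 0.1051])]
222 106 228 [0.422  0.2057] [array([0.4889, 0.192 ]), array([0.3548, 0.2142])]
225 105 229 [0.4216 0.2024] [array([0.4895, 0.1888]), array([0.3532, 0.2109])]
228 106 229 [0.4207 0.199 ] [array([0.4882, 0.1859]), array([0.3528, 0.2075])]
145 104 234 [0.4296 0.2948] [array([0.5003, 0.2713]), array([0.3564, 0.3066])]
149 146 234 [0.4056 0.2955] [array([0.4575, 0.2769]), array([0.356 , 0.3018])]
153 151 203 [0.4204 0.2869] [array([0.4517, 0.2738]), array([0.393 , 0.2877])]
```

```bash
python3 - <<'E'
from h import *
to(.409,.2834,.136,-6.3)
E
```

```text
shift [  -7.6 -147.7  162. ] twist 0.2 | yaw now -6.1 q6 1.74 pos [0.4008 0.1359 0.298 ] t 7.4 w 0.0853
```

Call:
move_arm(
  moves=[
    [1,-8,-40,0,0],
    [1,-8,-80,20,0],
    [1,-8,-120,40,0],
    [1,-8,-148,60,0],
    [1,-8,-148,90,0],
    [1,-8,-148,120,0],
    [1,-8,-148,150,0],
    [1,-8,-148,162,0],
    [1,-8,-148,162,0],
    [-1,-8,-148,162,0],
    [-1,-8,-148,162,0],
    [-1,-8,-148,162,0],
  ],
  force=60,
)

```text
time_s: 8.38
tool_pos: [0.411, 0.283, 0.1371]
tool_rot: [[0.994, -0.111, 0.002], [-0.111, -0.994, 0.001], [0.002, -0.001, -1.0]]
ft_force: [0.1, -0.0, 1.0]
gripper_width: 0.0515
finger_force: 0.0
```

Call:
move_arm(
  moves=[
    [-1,0,0,0,0],
    [-1,0,0,0,0],
    [-1,0,0,0,0],
  ],
)

```text
time_s: 8.63
tool_pos: [0.4101, 0.2835, 0.1369]
tool_rot: [[0.994, -0.109, 0.002], [-0.109, -0.994, 0.001], [0.002, -0.001, -1.0]]
ft_force: [-0.1, 0.3, 3.2]
gripper_width: 0.0189
finger_force: 60.4
```

```bash
python3 - <<'E'
from h import *
to(.40,.30,.28,86)
E
```

```text
shift [ -11.7  -15.5 -143.1] twist -92.3 | yaw now -6.3 q6 2.061 pos [0.4101 0.2835 0.1369] t 8.6 w 0.0189
```

Call:
move_arm(
  moves=[
    [-1,0,0,-30,0],
    [-1,0,0,-65,0],
    [-1,0,0,-100,0],
    [-1,0,0,-135,0],
    [-1,0,0,-163,0],
    [-1,0,0,-163,-7],
    [-1,15,-2,-163,-14],
    [-1,30,-5,-163,-21],
    [-1,45,-7,-163,-28],
    [-1,60,-9,-163,-35],
    [-1,75,-11,-163,-42],
    [-1,90,-13,-163,-49],
  ],
)

```text
time_s: 9.63
tool_pos: [0.5008, 0.2863, 0.2986]
tool_rot: [[0.73, 0.683, -0.001], [0.683, -0.73, -0.0], [-0.001, -0.0, -1.0]]
ft_force: [1.6, -0.9, -2.3]
gripper_width: 0.0188
finger_force: 59.7
```

```bash
python3 - <<'E'
from h import *
to(.5359,.2889,.262,85.9)
E
```

```text
shift [27.4 22.1 36.6] twist -42.8 | yaw now 43.1 q6 1.145 pos [0.5008 0.2863 0.2986] t 9.6 w 0.0188
```

Call:
move_arm(
  moves=[
    [-1,0,0,0,-7],
    [-1,0,0,0,-14],
    [-1,5,5,0,-21],
    [-1,10,10,0,-28],
    [-1,20,15,0,-35],
    [-1,27,22,10,-42],
    [-1,27.5,22,20,-43],
    [-1,27.5,22,30,-43],
    [-1,27.5,22,36.5,-43],
    [-1,27.5,22,36.5,-43],
  ],
)

```text
time_s: 10.47
tool_pos: [0.5338, 0.2885, 0.2598]
tool_rot: [[0.077, 0.997, -0.005], [0.997, -0.077, -0.001], [-0.002, -0.004, -1.0]]
ft_force: [0.3, 0.2, -1.7]
gripper_width: 0.0188
finger_force: 59.6
```

```bash
python3 - <<'E'
from h import *
to(.5359,.2889,.262,85.9)
a=grab('wrist')['pixels'];b=grab('scene')['pixels'][175:245,160:265];
b=cv2.resize(b,None,fx=2.2*1.7,fy=2.2*1.7,interpolation=cv2.INTER_CUBIC);h=cv2.resize(a,(400,300))
o=np.zeros((b.shape[0]+300,max(b.shape[1],400),3),np.uint8);o[:300,:400]=h;o[300:,:b.shape[1]]=b
cv2.imwrite('pics/c3.png',o[:,:,::-1]);print(o.shape)
E
```

```text
shift [ 0.6  2.  -2.2] twist -0.3 | yaw now 85.6 q6 0.389 pos [0.5338 0.2885 0.2598] t 10.5 w 0.0188
(562, 400, 3)
```

View pics/c3.png

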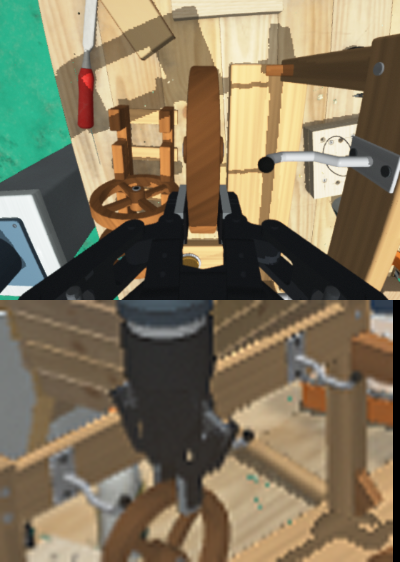

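Wrist half: the wheel's rim stands edge-on in front of the hook, with the tip ball at (266,164), i.e. full (373,230), and its shaft running right to the plate. Locate the tip precisely.

```bash
python3 - <<'E'
from h import *
np.set_printoptions(precision=4,suppress=True)
d=grab('wrist');p=d['pixels'].astype(int).sum(2)
m=np.zeros(p.shape,np.uint8);m[210:250,355:385]=p[210:250,355:385]<120
ys,xs=np.nonzero(m);print(len(xs),xs.mean(),ys.mean(),xs.min(),xs.max(),ys.min(),ys.max())
P=onz(d,(xs.min()+xs.max())/2,(ys.min()+ys.max())/2,.261);Q=onz(d,450,221,.252);print(P,Q)
R=np.array(arm.read_state()['tool_rot']);print('tip rel TCP in tool mm',R.T@(P-arm.read_state()['tool_pos'])*1000)
t0=arm.read_state()['tool_pos']
# wheel rim top centre band cols at a row beyond fingers
q=d['pixels'].astype(int)
for row in (100,140,180):
    w=np.nonzero((q[row,240:330,0]-q[row,240:330,2]>45)&(q[row,240:330,0]<200)&(q[row,240:330,0]>80))[0]+240;print(row,w.min(),w.max())
E
```

```text
360 368.80833333333334 229.21944444444443 358 379 219 239
[0.5791 0.3107 0.261 ] [0.6254 0.3079 0.252 ]
tip rel TCP in tool mm [25.044  41.9535  1.7513]
100 240 321
140 240 320
180 240 319
```

Call:
move_arm(
  moves=[
    [-1,4,0,-3,0],
    [-1,4,10,-3,0],
    [-1,4,22,-3,0],
    [-1,4,34,-3,0],
    [-1,4,46,-3,0],
    [-1,4,58,-3,0],
    [-1,4,68,-3,0],
    [-1,4,72,-3,0],
    [-1,4,72,-3,0],
    [-1,4,72,-3,0],
  ],
)

```text
time_s: 11.45
tool_pos: [0.6079, 0.2874, 0.2653]
tool_rot: [[0.075, 0.997, -0.0], [0.997, -0.075, 0.0], [0.0, -0.0, -1.0]]
ft_force: [-0.2, 0.3, -2.3]
gripper_width: 0.0193
finger_force: 59.7
```

```bash
python3 - <<'E'
from h import *
to(.608,.287,.235,85.9)
s=arm.read_state();print(s['ft_force'])
E
```

```text
shift [-0.4  0.2 30.3] twist -0.2 | yaw now 85.7 q6 0.351 pos [0.6079 0.2874 0.2653] t 11.4 w 0.0193
[-0.19579256  0.27927245 -2.28931289]
```

Call:
move_arm(
  moves=[
    [-1,0,0,8,0],
    [-1,0,0,14,0],
    [-1,0,0,19,0],
    [-1,0,0,23,0],
    [-1,0,0,26,0],
    [-1,0,0,28,0],
    [-1,0,0,29,0],
    [-1,0,0,29,0],
    [-1,0,0,29,0],
  ],
)

```text
time_s: 12.2
tool_pos: [0.6078, 0.2874, 0.2366]
tool_rot: [[0.075, 0.997, 0.0], [0.997, -0.075, 0.0], [0.0, 0.0, -1.0]]
ft_force: [-0.3, -1.0, -2.6]
gripper_width: 0.0189
finger_force: 59.7
```

```bash
python3 - <<'E'
from h import *
to(.608,.287,.235,85.9)
b=grab('side')['pixels'][125:240,190:340];b=cv2.resize(b,None,fx=3,fy=3,interpolation=cv2.INTER_CUBIC)
c=grab('scene')['pixels'][165:280,140:290];c=cv2.resize(c,None,fx=3,fy=3,interpolation=cv2.INTER_CUBIC)[:240]
cv2.imwrite('pics/c4.png',np.vstack([b,c])[:,:,::-1])
E
```

```text
shift [-0.4  0.2  1.6] twist -0.2 | yaw now 85.7 q6 0.351 pos [0.6078 0.2874 0.2366] t 12.2 w 0.0189
```

View pics/c4.png

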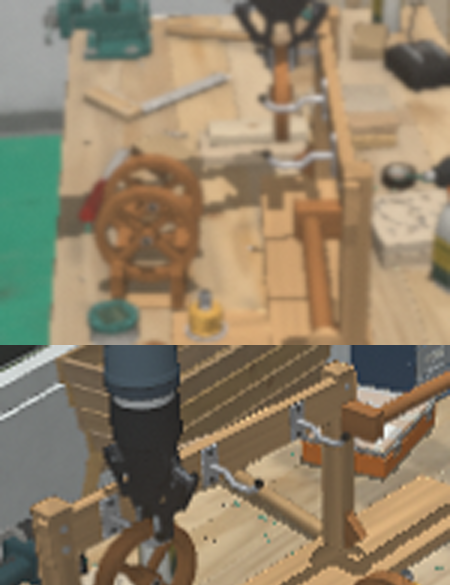

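The wheel is threaded on hook 1 but not yet bearing. Lower a little further.

Call:
move_arm(
  moves=[
    [-1,0,0,1.5,0],
    [-1,0,0,3,0],
    [-1,0,0,4,0],
    [-1,0,0,4,0],
  ],
)

```text
time_s: 12.63
tool_pos: [0.6081, 0.2875, 0.2348]
tool_rot: [[0.075, 0.997, 0.003], [0.997, -0.075, 0.001], [0.001, 0.003, -1.0]]
ft_force: [-2.7, -1.5, 7.8]
gripper_width: 0.0192
finger_force: 61.0
```

Call:
move_arm(
  moves=[
    [-0.6,0,0,2,0],
    [-0.3,0,0,2,0],
    [0,0,0,2,0],
    [0,0,0,2,0],
    [0,0,0,-5,0],
    [0,0,0,-20,0],
    [0,0,0,-50,0],
    [0,0,0,-80,0],
    [0,0,0,-80,0],
  ],
)

```text
time_s: 13.38
tool_pos: [0.6102, 0.2881, 0.32]
tool_rot: [[0.075, 0.997, 0.012], [0.997, -0.075, 0.003], [0.004, 0.011, -1.0]]
ft_force: [-0.7, -0.4, 1.3]
gripper_width: 0.0426
finger_force: 0.0
```

```bash
python3 - <<'E'
from h import *
to(.3987,.1964,.136,-6.3)
d=grab('wrist','w4.png')
E
```

```text
shift [-108.  -206.1  181.3] twist 92.0 | yaw now 85.7 q6 0.351 pos [0.6102 0.2881 0.32  ] t 13.4 w 0.0426
```

View pics/w4.png

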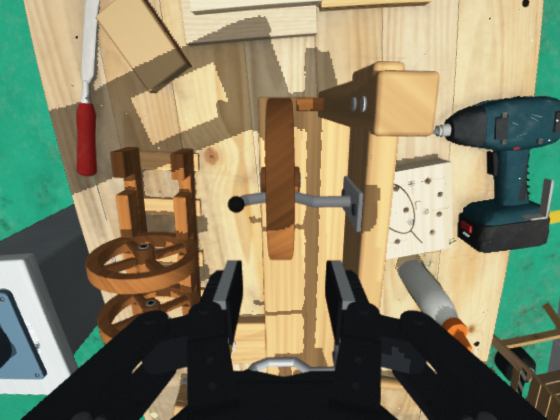

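Wheel 1 hangs on hook 1 (shaft through the rim at (280,198)). Next is the middle wheel.

Call:
move_arm(
  moves=[
    [0,-10,-40,0,7],
    [0,-30,-75,0,14],
    [1,-50,-110,0,21],
    [1,-70,-140,0,28],
    [1,-90,-170,0,35],
    [1,-108,-206,0,42],
    [1,-108,-206,20,49],
    [1,-108,-206,40,56],
    [1,-108,-206,60,63],
    [1,-108,-206,80,70],
    [1,-108,-206,90,77],
    [1,-108,-206,90,84],
  ],
)

```text
time_s: 14.43
tool_pos: [0.3922, 0.1946, 0.2192]
tool_rot: [[1.0, 0.024, -0.006], [0.024, -1.0, -0.001], [-0.006, 0.001, -1.0]]
ft_force: [0.1, 0.6, 0.7]
gripper_width: 0.0855
finger_force: 0.0
```

```bash
python3 - <<'E'
from h import *
to(.3986,.1964,.136,-6.3)
E
```

```text
shift [ 6.9 -1.8 83.1] twist 7.7 | yaw now 1.4 q6 1.752 pos [0.3922 0.1946 0.2192] t 14.4 w 0.0855
```

Call:
move_arm(
  moves=[
    [1,2,-1,20,6],
    [1,2,-1,45,7.5],
    [1,2,-1,70,7.5],
    [1,2,-1,83,7.5],
    [1,2,-1,83,7.5],
    [1,2,-1,83,7.5],
  ],
)

```text
time_s: 14.93
tool_pos: [0.3955, 0.196, 0.1387]
tool_rot: [[0.995, -0.101, -0.002], [-0.101, -0.995, -0.001], [-0.002, 0.001, -1.0]]
ft_force: [0.2, -0.2, 0.6]
gripper_width: 0.0858
finger_force: 0.0
```

```bash
python3 - <<'E'
from h import *
to(.3986,.1964,.136,-6.3)
E
```

```text
shift [ 3.  -0.7  2.7] twist 0.5 | yaw now -5.8 q6 1.878 pos [0.3955 0.196  0.1387] t 14.9 w 0.0858
```

Call:
move_arm(
  moves=[
    [1,3,0,2.5,0.5],
    [-1,3,0,2.5,0.5],
    [-1,3,0,2.5,0.5],
    [-1,3,0,2.5,0.5],
    [-1,3,0,2.5,0.5],
    [-1,3,0,2.5,0.5],
    [-1,3,0,2.5,0.5],
  ],
)

```text
time_s: 15.52
tool_pos: [0.3993, 0.196, 0.1373]
tool_rot: [[0.994, -0.109, 0.001], [-0.109, -0.994, 0.0], [0.001, -0.0, -1.0]]
ft_force: [-0.9, 0.4, 2.8]
gripper_width: 0.0189
finger_force: 60.9
```

```bash
python3 - <<'E'
from h import *
x=np.array([.9975,-.0712]);y=np.array([.0712,.9975])
for tip in ([.580,.310]-.155*y,[.580,.310]-.31*y):
    p=tip-.045*x-.021*y;print(tip,p)
p=np.array([.580,.310])-.155*y-.045*x-.022*y
to(p[0],p[1],.265,85.9)
E
```

```text
[0.568964  0.1553875] [0.5225813 0.137644 ]
[0.557928 0.000775] [ 0.5115453 -0.0169685]
shift [ 129.    45.4 -127.7] twist -92.2 | yaw now -6.3 q6 1.885 pos [0.3993 0.196  0.1373] t 15.5 w 0.0189
```

Call:
move_arm(
  moves=[
    [-1,0,0,-35,0],
    [-1,0,0,-70,0],
    [-1,0,0,-105,0],
    [-1,0,0,-140,0],
    [-1,0,0,-163,0],
    [-1,10,5,-163,-7],
    [-1,25,10,-163,-14],
    [-1,40,15,-163,-21],
    [-1,55,20,-163,-28],
    [-1,70,25,-163,-35],
    [-1,85,30,-163,-42],
    [-1,100,35,-163,-49],
  ],
)

```text
time_s: 16.52
tool_pos: [0.4951, 0.1498, 0.2995]
tool_rot: [[0.731, 0.683, -0.001], [0.683, -0.731, -0.0], [-0.001, -0.001, -1.0]]
ft_force: [-0.8, 0.2, -1.6]
gripper_width: 0.0191
finger_force: 60.5
```

```bash
python3 - <<'E'
from h import *
to(.5225,.1366,.265,85.9)
E
```

```text
shift [11.1 28.4 34.4] twist -42.8 | yaw now 43.1 q6 0.897 pos [0.4951 0.1498 0.2995] t 16.5 w 0.0191
```

Call:
move_arm(
  moves=[
    [-1,0,0,0,-7],
    [-1,0,0,0,-14],
    [-1,0,5,0,-21],
    [-1,5,10,0,-28],
    [-1,8,18,0,-35],
    [-1,11,26,10,-42],
    [-1,11,28,20,-43],
    [-1,11,28,30,-43],
    [-1,11,28,34,-43],
    [-1,11,28,34,-43],
    [-1,11,28,34,-43],
  ],
)

```text
time_s: 17.43
tool_pos: [0.5212, 0.1373, 0.2656]
tool_rot: [[0.076, 0.997, -0.001], [0.997, -0.076, 0.0], [-0.0, -0.001, -1.0]]
ft_force: [-0.4, 0.7, -0.9]
gripper_width: 0.0187
finger_force: 60.4
```

```bash
cat >> h.py <<'E'
def tip(z=.261):
    d=grab('wrist');p=d['pixels'].astype(int).sum(2);m=np.zeros(p.shape,np.uint8);m[200:262,335:400]=p[200:262,335:400]<120
    n,l,st,c=cv2.connectedComponentsWithStats(m);i=1+np.argmax(st[1:,4]);x,y,w,h,a=st[i];P=onz(d,x+(w-1)/2,y+(h-1)/2,z)
    s=arm.read_state();print('blob',st[i],'tip',P.round(4),'in tool',(np.array(s['tool_rot']).T@(P-s['tool_pos'])*1000).round(1),'pos',s['tool_pos'],'f',s['ft_force'])
E
python3 -c "
from h import *
tip()"
```

```text
blob [363 221  21  22 344] tip [0.5686 0.156  0.261 ] in tool [22.3 45.5  5.1] pos [0.52160008 0.13725513 0.26610144] f [ 0.05205322  0.9965751  -1.24826591]
```

Call:
move_arm(
  moves=[
    [-1,1,10,0,0],
    [-1,1,22,0,0],
    [-1,1,34,0,0],
    [-1,1,46,0,0],
    [-1,1,58,0,0],
    [-1,1,68,0,0],
    [-1,1,75,0,0],
    [-1,1,75,0,0],
    [-1,1,75,8,0],
    [-1,1,75,15,0],
    [-1,1,75,20,0],
    [-1,1,75,24,0],
  ],
)

```text
time_s: 18.48
tool_pos: [0.5957, 0.1325, 0.2407]
tool_rot: [[0.075, 0.997, -0.002], [0.997, -0.075, -0.0], [-0.0, -0.002, -1.0]]
ft_force: [-0.3, -0.2, -0.8]
gripper_width: 0.0185
finger_force: 60.5
```

Call:
move_arm(
  moves=[
    [-1,0,0,2,0],
    [-1,0,0,4,0],
    [-1,0,0,6,0],
    [-1,0,0,7,0],
    [-1,0,0,7,0],
  ],
)

```text
time_s: 18.9
tool_pos: [0.5967, 0.1324, 0.2354]
tool_rot: [[0.075, 0.997, 0.001], [0.997, -0.075, 0.0], [0.0, 0.001, -1.0]]
ft_force: [-0.4, -0.1, 0.2]
gripper_width: 0.0188
finger_force: 60.7
```

Call:
move_arm(
  moves=[
    [-1,0,0,1,0],
    [-1,0,0,2,0],
    [-1,0,0,2,0],
  ],
)

```text
time_s: 19.15
tool_pos: [0.5968, 0.1325, 0.2351]
tool_rot: [[0.075, 0.997, 0.002], [0.997, -0.075, 0.0], [0.0, 0.002, -1.0]]
ft_force: [-3.6, -0.4, 9.0]
gripper_width: 0.019
finger_force: 62.0
```

Bearing. Release, rise, and head for the last wheel.

Call:
move_arm(
  moves=[
    [-0.6,0,0,1,0],
    [-0.3,0,0,1,0],
    [0,0,0,0,0],
    [0,0,0,0,0],
    [0,0,0,-8,0],
    [0,0,0,-25,0],
    [0,0,0,-55,0],
    [0,0,0,-85,0],
    [0,0,0,-85,0],
    [0,0,0,-85,0],
  ],
)

```text
time_s: 19.98
tool_pos: [0.5979, 0.1325, 0.3206]
tool_rot: [[0.075, 0.997, 0.005], [0.997, -0.075, 0.0], [0.001, 0.005, -1.0]]
ft_force: [-0.2, 0.0, -0.8]
gripper_width: 0.0431
finger_force: 0.0
```

```bash
python3 - <<'E'
from h import *
to(.3882,.1091,.22,-6.3)
d=grab('wrist','w5.png')
E
```

```text
shift [ -39.  -207.9   99.4] twist 92.0 | yaw now 85.7 q6 0.111 pos [0.5979 0.1325 0.3206] t 20.0 w 0.0431
```

View pics/w5.png

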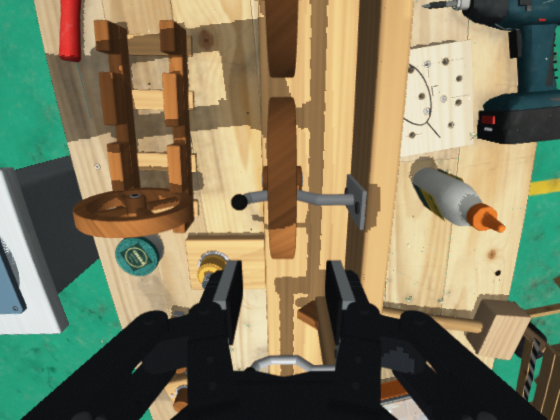

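Wheels 1 and 2 hang on their hooks (shafts through at (282,30 and up) and (282,200)). The last wheel is at (135,208) in the rack.

Call:
move_arm(
  moves=[
    [0,0,-40,0,7],
    [0,-10,-80,0,14],
    [1,-18,-120,0,21],
    [1,-26,-150,0,28],
    [1,-34,-180,0,35],
    [1,-39,-208,0,42],
    [1,-39,-208,20,49],
    [1,-39,-208,40,56],
    [1,-39,-208,60,63],
    [1,-39,-208,80,70],
    [1,-39,-208,90,77],
    [1,-39,-208,99,84],
  ],
)

```text
time_s: 21.03
tool_pos: [0.3847, 0.109, 0.2164]
tool_rot: [[1.0, 0.024, -0.004], [0.024, -1.0, 0.0], [-0.004, -0.0, -1.0]]
ft_force: [0.8, 0.6, 0.6]
gripper_width: 0.0854
finger_force: 0.0
```

Call:
move_arm(
  moves=[
    [1,0,0,0,5],
    [1,0,0,25,8],
    [1,0,0,50,8],
    [1,0,0,75,8],
    [1,0,0,82,8],
    [1,0,0,82,8],
  ],
)

```text
time_s: 21.53
tool_pos: [0.3839, 0.109, 0.1345]
tool_rot: [[0.994, -0.11, -0.007], [-0.11, -0.994, 0.0], [-0.007, 0.001, -1.0]]
ft_force: [-0.1, -0.5, -0.8]
gripper_width: 0.0852
finger_force: 0.0
```

```bash
python3 - <<'E'
from h import *
to(.3882,.1091,.136,-6.3)
E
```

```text
shift [ 4.3 -0.5 -1.5] twist 0.0 | yaw now -6.3 q6 1.676 pos [0.3839 0.109  0.1345] t 21.5 w 0.0852
```

Call:
move_arm(
  moves=[
    [1,4,0,-0.5,0],
    [-1,4,0,-0.5,0],
    [-1,4,0,-0.5,0],
    [-1,4,0,-0.5,0],
    [-1,4,0,-0.5,0],
    [-1,4,0,-0.5,0],
    [-1,4,0,-0.5,0],
  ],
)

```text
time_s: 22.12
tool_pos: [0.3905, 0.1087, 0.1378]
tool_rot: [[0.994, -0.109, 0.001], [-0.109, -0.994, 0.0], [0.001, -0.0, -1.0]]
ft_force: [-0.4, 0.5, 2.6]
gripper_width: 0.0187
finger_force: 60.9
```

```bash
python3 - <<'E'
from h import *
x=np.array([.9975,-.0712]);y=np.array([.0712,.9975])
p=np.array([.5575,.0005])-.045*x-.0215*y
print(p);to(p[0],p[1],.265,85.9)
E
```

```text
[ 0.5110817  -0.01774225]
shift [ 133.8  112.4 -127.1] twist -92.2 | yaw now -6.3 q6 1.675 pos [0.3905 0.1087 0.1378] t 22.1 w 0.0187
```

Call:
move_arm(
  moves=[
    [-1,0,0,-35,0],
    [-1,0,0,-70,0],
    [-1,0,0,-105,0],
    [-1,0,0,-140,0],
    [-1,5,5,-163,0],
    [-1,15,12,-163,-7],
    [-1,25,25,-163,-14],
    [-1,40,38,-163,-21],
    [-1,55,50,-163,-28],
    [-1,70,62,-163,-35],
    [-1,85,74,-163,-42],
    [-1,100,86,-163,-49],
  ],
)

```text
time_s: 23.12
tool_pos: [0.4805, 0.0115, 0.3]
tool_rot: [[0.731, 0.683, -0.001], [0.683, -0.731, 0.0], [-0.001, -0.001, -1.0]]
ft_force: [0.9, 0.2, -1.7]
gripper_width: 0.0186
finger_force: 60.3
```

```bash
python3 - <<'E'
from h import *
to(.511,-.017,.265,85.9)
E
```

```text
shift [ 2.8 41.7 35. ] twist -42.8 | yaw now 43.1 q6 0.611 pos [0.4805 0.0115 0.3   ] t 23.1 w 0.0186
```

Call:
move_arm(
  moves=[
    [-1,0,0,0,-7],
    [-1,0,5,0,-14],
    [-1,0,12,0,-21],
    [-1,0,20,0,-28],
    [-1,2,30,0,-35],
    [-1,3,38,10,-42],
    [-1,3,41,20,-43],
    [-1,3,41,30,-43],
    [-1,3,41,35,-43],
    [-1,3,41,35,-43],
    [-1,3,41,35,-43],
  ],
)

```text
time_s: 24.03
tool_pos: [0.5097, -0.0155, 0.265]
tool_rot: [[0.076, 0.997, -0.001], [0.997, -0.076, 0.0], [0.0, -0.001, -1.0]]
ft_force: [0.7, -0.3, -1.4]
gripper_width: 0.0188
finger_force: 60.2
```

```bash
python3 -c "
from h import *
tip()"
```

```text
blob [365 225  23  21 362] tip [0.5585 0.0015 0.261 ] in tool [20.7 47.   4.6] pos [ 0.51011741 -0.01558242  0.26555668] f [-0.0113078   0.32380749 -1.16906648]
```

Call:
move_arm(
  moves=[
    [-1,0.5,10,0,0],
    [-1,0.5,22,0,0],
    [-1,0.5,34,0,0],
    [-1,0.5,46,0,0],
    [-1,0.5,58,0,0],
    [-1,0.5,70,0,0],
    [-1,0.5,76.5,0,0],
    [-1,0.5,76.5,0,0],
    [-1,0.5,76.5,8,0],
    [-1,0.5,76.5,15,0],
    [-1,0.5,76.5,20,0],
    [-1,0.5,76.5,24,0],
  ],
)

```text
time_s: 25.08
tool_pos: [0.5857, -0.0209, 0.2402]
tool_rot: [[0.075, 0.997, -0.002], [0.997, -0.075, 0.0], [0.0, -0.002, -1.0]]
ft_force: [-0.5, 0.4, -1.1]
gripper_width: 0.0187
finger_force: 60.3
```

Call:
move_arm(
  moves=[
    [-1,0,0,2,0],
    [-1,0,0,4,0],
    [-1,0,0,6,0],
    [-1,0,0,7,0],
    [-1,0,0,7,0],
    [-1,0,0,7.5,0],
  ],
)

```text
time_s: 25.58
tool_pos: [0.5866, -0.0211, 0.2356]
tool_rot: [[0.075, 0.997, 0.001], [0.997, -0.075, -0.0], [-0.0, 0.002, -1.0]]
ft_force: [-4.1, 0.1, 9.3]
gripper_width: 0.0189
finger_force: 61.6
```

Call:
move_arm(
  moves=[
    [-0.6,0,0,1,0],
    [-0.3,0,0,1,0],
    [0,0,0,0,0],
    [0,0,0,0,0],
    [0,0,0,-8,0],
    [0,0,0,-25,0],
    [0,0,0,-60,0],
    [0,0,0,-100,0],
    [0,-40,-10,-105,0],
    [0,-80,-20,-105,0],
    [0,-120,-20,-105,0],
    [0,-160,-20,-105,0],
  ],
)

```text
time_s: 26.58
tool_pos: [0.5543, -0.1804, 0.3402]
tool_rot: [[0.074, 0.997, 0.002], [0.997, -0.074, -0.001], [-0.001, 0.002, -1.0]]
ft_force: [1.1, 0.2, -1.3]
gripper_width: 0.0428
finger_force: 0.0
```

Call:
move_arm(
  moves=[
    [1,-40,-5,0,0],
    [1,-80,-10,0,0],
    [1,-120,-10,0,0],
    [1,-160,-10,0,0],
    [1,-180,-10,0,0],
    [1,-180,-10,0,0],
    [1,-180,-10,0,0],
    [1,-180,-10,0,0],
  ],
)

```text
time_s: 27.25
tool_pos: [0.5314, -0.3574, 0.339]
tool_rot: [[0.075, 0.997, 0.0], [0.997, -0.075, 0.001], [0.001, -0.0, -1.0]]
ft_force: [0.7, -0.3, 0.5]
gripper_width: 0.0852
finger_force: 0.0
```

```bash
python3 - <<'E'
from h import *
to(.55,-.36,.34,86)
d=grab('wrist','w6.png')
E
```

```text
shift [-1.2 18.7 -1. ] twist -0.3 | yaw now 85.7 q6 -0.691 pos [ 0.5314 -0.3574  0.339 ] t 27.2 w 0.0852
```

View pics/w6.png

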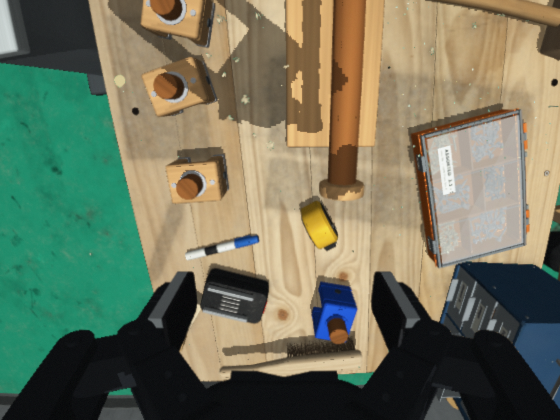

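Wrist view: yoke stub tops at (168,8), (168,87), (188,187); the bar runs from (350,0) to its end button at (342,190); the blue one at (335,310) is to be left. Make one zoom for the crown edges.

```bash
python3 - <<'E'
from h import *
np.set_printoptions(precision=4,suppress=True)
d=grab('wrist');im=d['pixels']
a=cv2.resize(im[0:215,125:245],None,fx=2.79,fy=2.79,interpolation=cv2.INTER_CUBIC);cv2.imwrite('pics/yk.png',a[:,:,::-1])
h=cv2.cvtColor(im,cv2.COLOR_RGB2HSV)
for r in (40,70,100,130,160):
    print(r,[tuple(x) for x in im[r,322:376:3].tolist()][::1] if r in(100,) else '', [c for c in range(315,385) if h[r,c,1]>150][:1]+[c for c in range(315,385) if h[r,c,1]>150][-1:])
for u,v in ((168,8),(168,87),(188,187)): print('stub',onz(d,u,v,.096))
E
```

```text
40  [333, 363]
70  [332, 361]
100 [(213, 170, 113), (215, 173, 114), (225, 182, 121), (84, 55, 30), (127, 81, 42), (147, 91, 47), (161, 102, 53), (177, 113, 60), (187, 119, 62), (188, 123, 65), (178, 114, 60), (163, 104, 55), (137, 88, 45), (216, 172, 113), (221, 177, 118), (231, 191, 128), (227, 183, 124), (222, 179, 119)] [331, 359]
130  [330, 357]
160  [329, 355]
stub [ 0.4184 -0.1605  0.096 ]
stub [ 0.4046 -0.2432  0.096 ]
stub [ 0.4085 -0.3648  0.096 ]
```

View pics/yk.png

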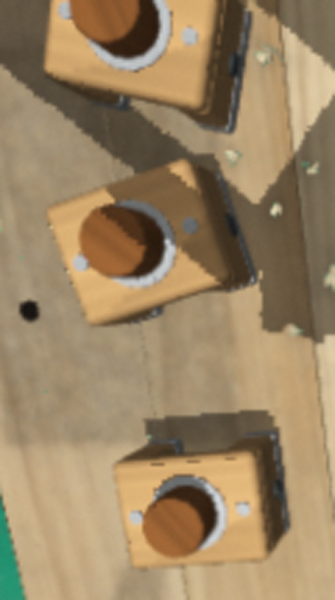

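```bash
python3 - <<'E'
from h import *
np.set_printoptions(precision=4,suppress=True)
d=grab('wrist')
c=lambda u,v:(125+(u+.5)/2.79-.5,(v+.5)/2.79-.5)
for n,p,q in (('A',(66,8),(190,35)),('B',(81,262),(190,226)),('C',(136,517),(243,508))):
    P=onz(d,*c(*p),.066);Q=onz(d,*c(*q),.066);v=Q-P;print(n,(P+Q)/2,'yaw',np.degrees(np.arctan2(v[1],v[0])),np.linalg.norm(v))
B=np.array([onz(d,u,r,.2255) for u,r in ((348,40),(346.5,70),(345,100),(343.5,130),(342,160))]);print(B)
print('width',onz(d,330.5,100,.2255)-onz(d,359.5,100,.2255),'slope',np.polyfit(B[:,1],B[:,0],1))
print('button edge',onz(d,342,183,.235),onz(d,342,199,.225))
to(.4085,-.3648,.07)
E
```

```text
A [ 0.4122 -0.1512  0.066 ] yaw -17.209874472731215 0.0542627817810031
B [ 0.4007 -0.2415  0.066 ] yaw 11.599355877032414 0.053510381868791285
C [ 0.4057 -0.3672  0.066 ] yaw 0.48170590968226673 0.05391354252279479
[[ 0.5892 -0.23    0.2255]
 [ 0.5876 -0.2511  0.2255]
 [ 0.586  -0.273   0.2255]
 [ 0.5845 -0.296   0.2255]
 [ 0.5828 -0.3202  0.2255]]
width [-0.0227  0.0014  0.    ] slope [0.0704 0.6053]
button edge [ 0.5809 -0.3372  0.235 ] [ 0.5825 -0.3541  0.225 ]
shift [ -17.3 -122.5  269.4] twist 0 | yaw now 85.8 q6 -0.692 pos [ 0.5318 -0.3564  0.3394] t 27.4 w 0.0854
```

```bash
python3 - <<'E'
from h import *
to(.4065,-.366,.069,90.5)
S=viewer.get_image('side');s=lambda u,v:(195+(u+.5)/2.85-.5,130+(v+.5)/2.85-.5)
print('bracket front face',onz(S,*s(289,212),.213))
E
```

```text
shift [ -18.6 -124.4  270.4] twist -4.7 | yaw now 85.8 q6 -0.692 pos [ 0.5318 -0.3564  0.3394] t 27.4 w 0.0854
bracket front face [ 0.60592407 -0.12319352  0.213     ]
```

Call:
move_arm(
  moves=[
    [1,-10,-40,20,-5],
    [1,-18,-80,50,-5],
    [1,-18,-120,80,-5],
    [1,-18.5,-124,120,-5],
    [1,-18.5,-124,160,-5],
    [1,-18.5,-124,200,-5],
    [1,-18.5,-124,230,-5],
    [1,-18.5,-124,250,-5],
    [1,-18.5,-124,250,-5],
    [1,-18.5,-124,250,-5],
  ],
)

```text
time_s: 28.28
tool_pos: [0.4064, -0.3661, 0.0887]
tool_rot: [[-0.013, 1.0, -0.001], [1.0, 0.013, 0.002], [0.002, -0.001, -1.0]]
ft_force: [0.4, -0.4, 0.6]
gripper_width: 0.0853
finger_force: 0.0
```

```bash
python3 - <<'E'
from h import *
to(.4065,-.366,.069,90.5)
E
```

```text
shift [ 0.1  0.2 19.7] twist 0.3 | yaw now 90.8 q6 -0.951 pos [ 0.4064 -0.3661  0.0887] t 28.3 w 0.0853
```

Call:
move_arm(
  moves=[
    [1,0,0,12,0],
    [1,0,0,19.5,0],
    [1,0,0,19.5,0],
    [-1,0,0,19.5,0],
    [-1,0,0,19.5,0],
    [-1,0,0,19.5,0],
    [-1,0,0,19.5,0],
    [-1,0,0,19.5,0],
  ],
  force=60,
)

```text
time_s: 28.95
tool_pos: [0.4062, -0.3674, 0.07]
tool_rot: [[-0.013, 1.0, -0.0], [1.0, 0.013, -0.001], [-0.001, -0.0, -1.0]]
ft_force: [-2.1, 1.1, 4.5]
gripper_width: 0.0284
finger_force: 58.8
```

```bash
python3 - <<'E'
from h import *
to(.5844,-.297,.33,86)
E
```

```text
shift [  67.9  179.1 -260. ] twist 4.7 | yaw now 90.7 q6 -0.951 pos [ 0.4062 -0.3674  0.07  ] t 28.9 w 0.0284
```

Call:
move_arm(
  moves=[
    [-1,0,0,-35,0],
    [-1,0,0,-75,0],
    [-1,0,0,-115,0],
    [-1,0,0,-155,0],
    [-1,0,0,-195,0],
    [-1,0,0,-235,0],
    [-1,5,15,-262,2],
    [-1,20,50,-262,5],
    [-1,35,90,-262,5],
    [-1,50,130,-262,5],
    [-1,65,165,-262,5],
    [-1,68,179,-262,5],
  ],
)

```text
time_s: 29.95
tool_pos: [0.5884, -0.2931, 0.3301]
tool_rot: [[0.071, 0.997, 0.001], [0.997, -0.071, 0.003], [0.003, 0.001, -1.0]]
ft_force: [-1.3, -0.6, -2.4]
gripper_width: 0.0287
finger_force: 60.4
```

Call:
move_arm(
  moves=[
    [-1,0,0,0,0],
    [-1,0,0,0,0],
  ],
)

```text
time_s: 30.12
tool_pos: [0.5847, -0.2961, 0.3299]
tool_rot: [[0.073, 0.997, -0.002], [0.997, -0.073, 0.001], [0.001, -0.002, -1.0]]
ft_force: [-0.5, -0.1, -2.8]
gripper_width: 0.0283
finger_force: 60.4
```

```bash
python3 - <<'E'
from h import *
to(.5844,-.297,.33,86)
print(arm.read_state()['ft_force'])
d=grab('wrist','w7.png')
E
```

```text
shift [-0.9 -0.2 -0.1] twist -0.2 | yaw now 85.8 q6 -0.565 pos [ 0.5847 -0.2961  0.3299] t 30.1 w 0.0283
[-0.45842057 -0.06579143 -2.83241194]
```

View pics/w7.png

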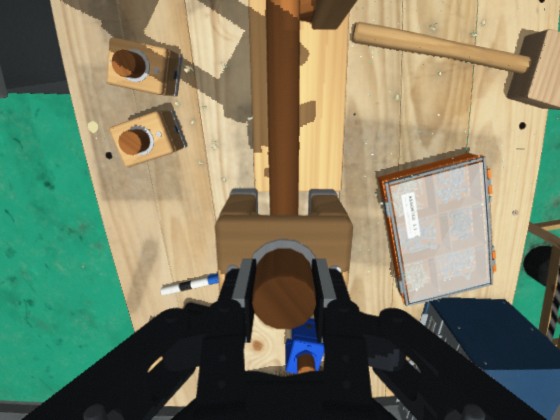

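Wrist view: the bar (column 284) lies centred between the feet (gap 258–310) and parallel to them. Lower.

Call:
move_arm(
  moves=[
    [-1,-0.5,0,15,0],
    [-1,-0.5,0,30,0],
    [-1,-0.5,0,45,0],
    [-1,-0.5,0,58,0],
    [-1,-0.5,0,66,0],
    [-1,-0.5,0,71,0],
    [-1,-0.5,0,74,0],
    [-1,-0.5,0,75,0],
    [-1,-0.5,0,75,0],
  ],
)

```text
time_s: 30.92
tool_pos: [0.5844, -0.2977, 0.2569]
tool_rot: [[0.075, 0.997, 0.001], [0.997, -0.075, -0.001], [-0.001, 0.001, -1.0]]
ft_force: [1.3, 0.2, -2.9]
gripper_width: 0.0283
finger_force: 60.5
```

Call:
move_arm(
  moves=[
    [-1,0,0,1,0],
    [-1,0,0,2,0],
    [-1,0,0,2,0],
  ],
)

```text
time_s: 31.17
tool_pos: [0.5846, -0.2975, 0.2548]
tool_rot: [[0.075, 0.997, 0.001], [0.997, -0.075, -0.001], [-0.001, 0.001, -1.0]]
ft_force: [-0.1, -0.9, -2.0]
gripper_width: 0.0283
finger_force: 60.6
```

Call:
move_arm(
  moves=[
    [-1,0,0,1,0],
    [-1,0,0,1.5,0],
    [-1,0,0,1.5,0],
  ],
)

```text
time_s: 31.42
tool_pos: [0.5846, -0.2975, 0.2547]
tool_rot: [[0.075, 0.997, 0.002], [0.997, -0.075, -0.002], [-0.001, 0.002, -1.0]]
ft_force: [-2.6, 0.6, 4.2]
gripper_width: 0.0285
finger_force: 61.4
```

Call:
move_arm(
  moves=[
    [-0.2,0,0,0,0],
    [0,0,0,0,0],
    [0,0,0,0,0],
    [0,0,0,0,0],
    [0,0,0,-20,0],
    [0,0,0,-50,0],
    [0,0,0,-80,0],
    [1,-10,-30,-85,0],
    [1,-10,-55,-85,0],
    [1,-10,-55,-85,0],
    [1,-10,-55,-85,0],
    [1,-10,-55,-85,0],
  ],
)

```text
time_s: 32.42
tool_pos: [0.5291, -0.3033, 0.3378]
tool_rot: [[0.075, 0.997, 0.001], [0.997, -0.075, 0.0], [0.0, 0.001, -1.0]]
ft_force: [0.5, 0.1, -0.5]
gripper_width: 0.0853
finger_force: 0.0
```

```bash
cat >> h.py <<'E'
def yokes(exp):
    d=grab('wrist');h=cv2.cvtColor(d['pixels'],cv2.COLOR_RGB2HSV);g=cv2.cvtColor(d['pixels'],cv2.COLOR_RGB2GRAY)
    m=((h[...,1]>150)&(h[...,0]<20)).astype(np.uint8)
    n,l,st,c=cv2.connectedComponentsWithStats(m)
    for e in exp:
        q=proj(d,[e[0],e[1],.09])[0]
        for i in sorted([i for i in range(1,n) if st[i,4]>150],key=lambda i:np.hypot(*(c[i]-q)))[:2]:
            x,y,w,hh,a=st[i];print(e,'exp',q.round(),'blob',st[i],'at .085',onz(d,*c[i],.085).round(4))
    return d
E
python3 - <<'E'
from h import *
to(.4025,-.2422,.069,101.6)
yokes([(.414,-.154),(.4025,-.2422)])
E
```

```text
shift [  51.4 -131.   268.8] twist -15.9 | yaw now 85.7 q6 -0.628 pos [ 0.5291 -0.3033  0.3378] t 32.4 w 0.0853
(0.414, -0.154) exp [174.  54.] blob [159  39  30  28 622] at .085 [ 0.4121 -0.1517  0.085 ]
(0.414, -0.154) exp [174.  54.] blob [163 120  28  24 513] at .085 [ 0.4006 -0.2413  0.085 ]
(0.4025, -0.2422) exp [177. 132.] blob [163 120  28  24 513] at .085 [ 0.4006 -0.2413  0.085 ]
(0.4025, -0.2422) exp [177. 132.] blob [159  39  30  28 622] at .085 [ 0.4121 -0.1517  0.085 ]
```

Call:
move_arm(
  moves=[
    [1,15,-40,0,-5],
    [1,30,-80,20,-10],
    [1,45,-115,50,-16],
    [1,52,-132,90,-16],
    [1,52,-132,130,-16],
    [1,52,-132,170,-16],
    [1,52,-132,210,-16],
    [1,52,-132,240,-16],
    [1,52,-132,248,-16],
    [1,52,-132,248,-16],
    [1,52,-132,248,-16],
  ],
)

```text
time_s: 33.38
tool_pos: [0.4021, -0.2421, 0.0906]
tool_rot: [[-0.203, 0.979, 0.0], [0.979, 0.203, -0.0], [-0.0, 0.0, -1.0]]
ft_force: [-0.0, -0.6, 0.8]
gripper_width: 0.0858
finger_force: 0.0
```

```bash
python3 - <<'E'
from h import *
to(.401,-.2415,.069,101.6)
E
```

```text
shift [ 0.8 -0.9 21.6] twist 0.1 | yaw now 101.7 q6 -0.985 pos [ 0.4021 -0.2421  0.0906] t 33.4 w 0.0858
```

Call:
move_arm(
  moves=[
    [1,1,-1,12,0],
    [1,1,-1,21.5,0],
    [1,1,-1,21.5,0],
    [-1,1,-1,21.5,0],
    [-1,1,-1,21.5,0],
    [-1,1,-1,21.5,0],
    [-1,1,-1,21.5,0],
    [-1,1,-1,21.5,0],
  ],
)

```text
time_s: 34.05
tool_pos: [0.4002, -0.2411, 0.0691]
tool_rot: [[-0.203, 0.979, 0.001], [0.979, 0.203, -0.001], [-0.001, 0.001, -1.0]]
ft_force: [-2.8, 1.7, 5.0]
gripper_width: 0.0281
finger_force: 58.8
```

```bash
python3 - <<'E'
from h import *
to(.5893,-.2275,.33,86)
E
```

```text
shift [ -25.3  188.1 -260.7] twist 15.7 | yaw now 101.7 q6 -0.986 pos [ 0.4002 -0.2411  0.0691] t 34.0 w 0.0281
```

Call:
move_arm(
  moves=[
    [-1,0,0,-35,0],
    [-1,0,0,-75,0],
    [-1,0,0,-115,3],
    [-1,0,0,-155,6],
    [-1,0,0,-195,9],
    [-1,0,0,-235,12],
    [-1,-5,20,-262,16],
    [-1,-10,60,-262,16],
    [-1,-15,100,-262,16],
    [-1,-20,140,-262,16],
    [-1,-25,175,-262,16],
    [-1,-25.5,188,-262,16],
  ],
)

```text
time_s: 35.05
tool_pos: [0.5928, -0.2266, 0.3283]
tool_rot: [[0.073, 0.997, -0.0], [0.997, -0.073, 0.002], [0.002, -0.0, -1.0]]
ft_force: [-0.3, -0.2, -2.4]
gripper_width: 0.0281
finger_force: 60.7
```

Call:
move_arm(
  moves=[
    [-1,0,0,0,0],
    [-1,0,0,0,0],
    [-1,0,0,0,0],
  ],
)

```text
time_s: 35.3
tool_pos: [0.5881, -0.2275, 0.3299]
tool_rot: [[0.075, 0.997, -0.002], [0.997, -0.075, 0.001], [0.0, -0.002, -1.0]]
ft_force: [0.4, -0.1, -2.5]
gripper_width: 0.0284
finger_force: 60.7
```

```bash
cat >> h.py <<'E'
def gap():
    d=grab('wrist');g=d['pixels'].astype(int);h=cv2.cvtColor(d['pixels'],cv2.COLOR_RGB2HSV)
    for r in (150,165,175,185):
        x=[c for c in range(230,340) if h[r,c,1]>150 and h[r,c,0]<22];print('bar row',r,x[0] if x else 0,x[-1] if x else 0)
    return d
E
python3 - <<'E'
from h import *
to(.5893,-.2275,.33,86)
gap()
E
```

```text
shift [ 0.1  1.2 -0.1] twist -0.3 | yaw now 85.7 q6 -0.471 pos [ 0.5881 -0.2275  0.3299] t 35.3 w 0.0284
bar row 150 270 299
bar row 165 271 299
bar row 175 271 299
bar row 185 271 299
```

Call:
move_arm(
  moves=[
    [-1,0,1,15,0],
    [-1,0,1,30,0],
    [-1,0,1,45,0],
    [-1,0,1,58,0],
    [-1,0,1,66,0],
    [-1,0,1,71,0],
    [-1,0,1,74,0],
    [-1,0,1,76,0],
    [-1,0,1,77,0],
    [-1,0,1,77,0],
  ],
)

```text
time_s: 36.18
tool_pos: [0.5903, -0.2278, 0.2542]
tool_rot: [[0.075, 0.997, 0.001], [0.997, -0.075, -0.001], [-0.001, 0.001, -1.0]]
ft_force: [-0.9, 0.6, -2.4]
gripper_width: 0.0284
finger_force: 61.1
```

Call:
move_arm(
  moves=[
    [-1,0,0,1,0],
    [-1,0,0,1.5,0],
    [-1,0,0,1.5,0],
  ],
)

```text
time_s: 36.43
tool_pos: [0.5904, -0.2279, 0.2541]
tool_rot: [[0.075, 0.997, 0.002], [0.997, -0.075, -0.002], [-0.002, 0.002, -1.0]]
ft_force: [-2.8, 1.0, 6.2]
gripper_width: 0.0281
finger_force: 61.8
```

Bearing. Release, rise, re-measure the last yoke.

Call:
move_arm(
  moves=[
    [-0.2,0,0,0,0],
    [0,0,0,0,0],
    [0,0,0,0,0],
    [0,0,0,0,0],
    [0,0,0,-20,0],
    [0,0,0,-50,0],
    [0,0,0,-80,0],
    [1,-10,-30,-85,0],
    [1,-10,-60,-85,0],
    [1,-10,-60,-85,0],
    [1,-10,-60,-85,0],
    [1,-10,-60,-85,0],
  ],
)

```text
time_s: 37.43
tool_pos: [0.53, -0.2332, 0.337]
tool_rot: [[0.075, 0.997, 0.001], [0.997, -0.075, -0.0], [-0.0, 0.001, -1.0]]
ft_force: [0.4, -0.9, -0.3]
gripper_width: 0.0855
finger_force: 0.0
```

```bash
python3 - <<'E'
from h import *
np.set_printoptions(precision=4,suppress=True)
d=yokes([(.4125,-.152)]);cv2.imwrite('pics/w8.png',d['pixels'][:,:,::-1])
to(.4125,-.152,.069,72.8)
# yaw from the two grey screws on the crown
im=d['pixels'];h=cv2.cvtColor(im,cv2.COLOR_RGB2HSV);q=proj(d,[.4125,-.152,.066])[0].astype(int)
m=((h[...,1]<75)&(h[...,2]>110)).astype(np.uint8)
n,l,st,c=cv2.connectedComponentsWithStats(m)
for i in range(1,n):
    if np.hypot(*(c[i]-q))<45: print(st[i],onz(d,*c[i],.066))
E
```

```text
(0.4125, -0.152) exp [181. 115.] blob [169 103  28  24 522] at .085 [ 0.412  -0.1517  0.085 ]
(0.4125, -0.152) exp [181. 115.] blob [210   0  38  22 572] at .085 [ 0.4842 -0.0423  0.085 ]
shift [  72.2 -123.6  267.7] twist 12.9 | yaw now 85.7 q6 -0.532 pos [ 0.5302 -0.2332  0.3368] t 37.5 w 0.0852
[165  75   1   1   1] [ 0.3924 -0.103   0.066 ]
[144  99   1   3   3] [ 0.36  -0.13   0.066]
[146  99   1   1   1] [ 0.3628 -0.129   0.066 ]
[150  99   1   3   3] [ 0.3678 -0.1307  0.066 ]
[179  99   8   3  11] [ 0.4098 -0.1342  0.066 ]
[183  99  19  31 160] [ 0.4219 -0.1562  0.066 ]
[143 102   5   5  15] [ 0.3609 -0.1357  0.066 ]
[149 106   1   1   1] [ 0.365  -0.1379  0.066 ]
[164 107   5   6  27] [ 0.3862 -0.144   0.066 ]
[227 109   7   6  33] [ 0.4683 -0.1535  0.066 ]
[147 111   8   4  11] [ 0.3654 -0.1465  0.066 ]
[144 115   2   3   3] [ 0.3569 -0.1496  0.066 ]
[205 116   6   6  29] [ 0.4379 -0.16    0.066 ]
[154 120   1   1   1] [ 0.3682 -0.1557  0.066 ]
[222 124   1   3   3] [ 0.4556 -0.1695  0.066 ]
[221 131   1   2   2] [ 0.4532 -0.1776  0.066 ]
[220 136   1   1   1] [ 0.4511 -0.1832  0.066 ]
[190 138   4   2   5] [ 0.4132 -0.1834  0.066 ]
[198 140   9   8  39] [ 0.4257 -0.1908  0.066 ]
[176 142   2   2   3] [ 0.3923 -0.1869  0.066 ]
[185 142   5   6  11] [ 0.4057 -0.1906  0.066 ]
[170 145   2   2   3] [ 0.3837 -0.1897  0.066 ]
[171 148   4   4   9] [ 0.385 -0.196  0.066]
[204 150   1   1   1] [ 0.4275 -0.1995  0.066 ]
[176 152   1   1   1] [ 0.3897 -0.199   0.066 ]
[205 153   3   3   7] [ 0.4292 -0.2047  0.066 ]
```

Call:
move_arm(
  moves=[
    [1,20,-40,0,5],
    [1,40,-80,20,10],
    [1,60,-110,50,13],
    [1,72,-124,90,13],
    [1,72,-124,130,13],
    [1,72,-124,170,13],
    [1,72,-124,210,13],
    [1,72,-124,240,13],
    [1,72,-124,248,13],
    [1,72,-124,248,13],
    [1,72,-124,248,13],
  ],
)

```text
time_s: 38.4
tool_pos: [0.4125, -0.1526, 0.0896]
tool_rot: [[0.297, 0.955, 0.0], [0.955, -0.297, -0.0], [-0.0, 0.0, -1.0]]
ft_force: [0.3, -0.1, 0.4]
gripper_width: 0.0855
finger_force: 0.0
```

```bash
python3 - <<'E'
from h import *
to(.412,-.152,.069,72.8)
E
```

```text
shift [ 0.4 -0.6 20.6] twist -0.1 | yaw now 72.7 q6 -0.308 pos [ 0.4125 -0.1526  0.0896] t 38.4 w 0.0855
```

Call:
move_arm(
  moves=[
    [1,0.5,-0.5,12,0],
    [1,0.5,-0.5,20.5,0],
    [1,0.5,-0.5,20.5,0],
    [-1,0.5,-0.5,20.5,0],
    [-1,0.5,-0.5,20.5,0],
    [-1,0.5,-0.5,20.5,0],
    [-1,0.5,-0.5,20.5,0],
    [-1,0.5,-0.5,20.5,0],
  ],
)

```text
time_s: 39.07
tool_pos: [0.4116, -0.1518, 0.069]
tool_rot: [[0.297, 0.955, 0.002], [0.955, -0.297, -0.001], [-0.0, 0.002, -1.0]]
ft_force: [-0.0, -0.3, 2.3]
gripper_width: 0.0282
finger_force: 58.9
```

```bash
python3 - <<'E'
from h import *
to(.5941,-.159,.33,86)
E
```

```text
shift [  47.3  176.8 -260.7] twist -13.3 | yaw now 72.7 q6 -0.307 pos [ 0.4116 -0.1518  0.069 ] t 39.1 w 0.0282
```

Call:
move_arm(
  moves=[
    [-1,0,0,-35,0],
    [-1,0,0,-75,0],
    [-1,0,0,-115,-3],
    [-1,0,0,-155,-6],
    [-1,0,0,-195,-9],
    [-1,0,0,-235,-13],
    [-1,2,20,-262,-13],
    [-1,12,60,-262,-13],
    [-1,24,100,-262,-13],
    [-1,36,140,-262,-13],
    [-1,45,170,-262,-13],
    [-1,47,177,-262,-13],
  ],
)

```text
time_s: 40.07
tool_pos: [0.5976, -0.1587, 0.3277]
tool_rot: [[0.073, 0.997, -0.001], [0.997, -0.073, 0.002], [0.002, -0.001, -1.0]]
ft_force: [-1.3, -0.0, -3.4]
gripper_width: 0.0282
finger_force: 60.9
```

Call:
move_arm(
  moves=[
    [-1,0,0,0,0],
    [-1,0,0,0,0],
    [-1,0,0,0,0],
  ],
)

```text
time_s: 40.32
tool_pos: [0.5927, -0.159, 0.3302]
tool_rot: [[0.075, 0.997, -0.001], [0.997, -0.075, 0.0], [0.0, -0.002, -1.0]]
ft_force: [-0.7, 0.0, -3.8]
gripper_width: 0.0283
finger_force: 60.9
```

```bash
python3 - <<'E'
from h import *
to(.5941,-.159,.33,86)
gap()
E
```

```text
shift [0.1 1.4 0.2] twist -0.3 | yaw now 85.7 q6 -0.368 pos [ 0.5927 -0.159   0.3302] t 40.3 w 0.0283
bar row 150 261 334
bar row 165 271 299
bar row 175 271 299
bar row 185 271 299
```

```bash
python3 - <<'E'
from h import *
d=grab('wrist');h=cv2.cvtColor(d['pixels'],cv2.COLOR_RGB2HSV)
for r in range(148,166,2):
    x=[c for c in range(230,345) if h[r,c,1]>150 and h[r,c,0]<22];print(r,x[0],x[-1],onz(d,285,r,.225).round(4),onz(d,285,r,.24).round(4))
E
```

```text
148 261 334 [ 0.5975 -0.1085  0.225 ] [ 0.5976 -0.1065  0.24  ]
150 261 334 [ 0.5974 -0.1101  0.225 ] [ 0.5975 -0.1079  0.24  ]
152 261 334 [ 0.5973 -0.1116  0.225 ] [ 0.5974 -0.1094  0.24  ]
154 262 334 [ 0.5972 -0.1132  0.225 ] [ 0.5973 -0.1109  0.24  ]
156 262 334 [ 0.5971 -0.1148  0.225 ] [ 0.5972 -0.1124  0.24  ]
158 262 333 [ 0.597  -0.1164  0.225 ] [ 0.5971 -0.1139  0.24  ]
160 265 333 [ 0.5968 -0.118   0.225 ] [ 0.597  -0.1154  0.24  ]
162 271 298 [ 0.5967 -0.1196  0.225 ] [ 0.5969 -0.1169  0.24  ]
164 271 298 [ 0.5966 -0.1212  0.225 ] [ 0.5967 -0.1184  0.24  ]
```

Call:
move_arm(
  moves=[
    [-1,0,1,15,0],
    [-1,0,1,30,0],
    [-1,0,1,45,0],
    [-1,0,1,58,0],
    [-1,0,1,66,0],
    [-1,0,1,71,0],
    [-1,0,1,74,0],
    [-1,0,1,76,0],
    [-1,0,1,77,0],
    [-1,0,1,77,0],
  ],
)

```text
time_s: 41.25
tool_pos: [0.5951, -0.1594, 0.2541]
tool_rot: [[0.075, 0.997, 0.001], [0.997, -0.075, -0.001], [-0.0, 0.001, -1.0]]
ft_force: [0.6, -0.2, -1.5]
gripper_width: 0.0282
finger_force: 61.2
```

Call:
move_arm(
  moves=[
    [-1,0,0,1,0],
    [-1,0,0,1.5,0],
    [-1,0,0,1.5,0],
  ],
)

```text
time_s: 41.5
tool_pos: [0.5952, -0.1594, 0.2538]
tool_rot: [[0.075, 0.997, 0.002], [0.997, -0.075, -0.001], [-0.001, 0.002, -1.0]]
ft_force: [-2.7, 0.4, 4.8]
gripper_width: 0.0278
finger_force: 61.8
```

Release, rise, back away toward the start side, let things settle, and check with the last picture.

Call:
move_arm(
  moves=[
    [-0.2,0,0,0,0],
    [0,0,0,0,0],
    [0,0,0,0,0],
    [0,0,0,0,0],
    [0,0,0,-20,0],
    [0,0,0,-50,0],
    [0,0,0,-90,0],
    [0,0,-40,-120,0],
    [0,0,-80,-120,0],
    [0,0,-120,-120,0],
    [0,0,-160,-120,0],
    [0,0,-200,-120,0],
  ],
)

```text
time_s: 42.5
tool_pos: [0.394, -0.1438, 0.3718]
tool_rot: [[0.074, 0.997, 0.0], [0.997, -0.074, -0.0], [-0.0, 0.0, -1.0]]
ft_force: [-0.0, -0.2, 0.5]
gripper_width: 0.0428
finger_force: 0.0
```

Call:
move_arm(
  moves=[
    [0,0,0,0,0],
    [0,0,0,0,0],
    [0,0,0,0,0],
    [0,0,0,0,0],
    [0,0,0,0,0],
    [0,0,0,0,0],
    [0,0,0,0,0],
    [0,0,0,0,0],
  ],
)

```text
time_s: 43.17
tool_pos: [0.3962, -0.1443, 0.3715]
tool_rot: [[0.074, 0.997, -0.001], [0.997, -0.074, 0.001], [0.001, -0.001, -1.0]]
ft_force: [1.1, 0.5, -0.1]
gripper_width: 0.0429
finger_force: 0.0
```

```bash
python3 - <<'E'
from h import *
b=grab('side')['pixels'][125:325,190:350];b=cv2.resize(b,None,fx=3,fy=3,interpolation=cv2.INTER_CUBIC)
c=grab('scene')['pixels'][160:310,130:320];c=cv2.resize(c,(320,253),interpolation=cv2.INTER_CUBIC)
w=cv2.resize(grab('wrist')['pixels'],(320,240))
o=np.zeros((600,800,3),np.uint8);o[:,:480]=b;o[:253,480:]=c;o[300:540,480:]=w
cv2.imwrite('pics/final.png',o[:,:,::-1])
E
```

```text
(no output)
```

View pics/final.png

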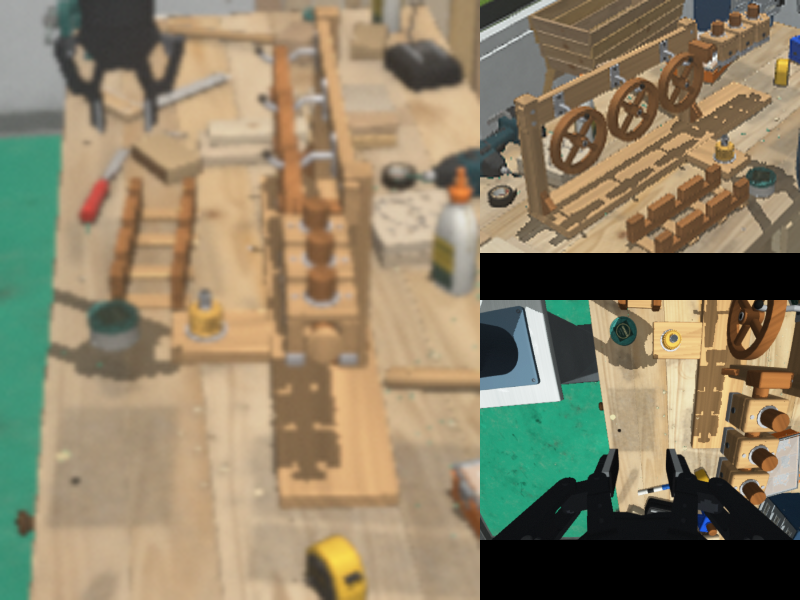

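The three wheels hang on the hooks (scene inset, (578,138), (633,108), (682,82)). The three yokes sit on the bar with legs either side (side view stubs at (318,210–280)), and the bystanders are in place. Wait a moment, check that everything is still, then hand in.

Call:
move_arm(
  moves=[
    [0,0,0,0,0],
    [0,0,0,0,0],
    [0,0,0,0,0],
    [0,0,0,0,0],
    [0,0,0,0,0],
    [0,0,0,0,0],
    [0,0,0,0,0],
    [0,0,0,0,0],
    [0,0,0,0,0],
    [0,0,0,0,0],
    [0,0,0,0,0],
    [0,0,0,0,0],
  ],
)

```text
time_s: 44.32
tool_pos: [0.3957, -0.1443, 0.3719]
tool_rot: [[0.075, 0.997, 0.0], [0.997, -0.075, 0.0], [0.0, 0.0, -1.0]]
ft_force: [0.3, 0.6, -1.0]
gripper_width: 0.0429
finger_force: 0.0
```

```bash
python3 - <<'E'
from h import *
f=[viewer.get_image('side')['pixels'].astype(int) for _ in range(6)]
r=[np.abs(f[i]-f[0])[125:260,265:330].max() for i in (1,3,5)];print(r)
if max(r)<60: print(order.job_done())
E
```

```text
[np.int64(4), np.int64(4), np.int64(4)]
the job is handed in; nothing more can be done
None
```

Job handed in: the nut was turned to its stop first, then all three wheels were hung on the J-hooks and all three yokes draped over the bar; everything was still at hand-in, with the bystanders and the blue look-alike left alone.

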